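# Set up the tilting operator console

## Robot

A 7-joint arm with a two-finger parallel gripper is mounted at the origin on the work surface. World frame = base frame: x ahead of the robot, y to its left, z up, the work surface at z = 0. Lengths are in m, angles in rad, forces in N, time in s.
With the tool pointing down it reaches from about 0.4 to 0.85 m from the base axis. Payload 4.4 kg.
Tool frame: the origin (TCP) lies on the front face of the gripper's body, between the roots of the fingers; the fingertips stand r.tip_reach ahead of it and the grasp point (between the pads) lies 78 mm ahead of it (r.tip_reach is the distance from the TCP to the fingertips, in m); z points along the fingers, y is the direction in which the jaws open and shut (so a half turn about z gives the same grasp; the last joint's range is limited). The gripper opens to 94 mm and grips with 3 to 60 N. Pads are 16 mm wide; open, the fingers measure 119 mm over their backs; the gripper's body (75 mm by 177 mm) begins 78 mm behind the grasp point.
Start: joints at [-1.351, 0.628, 0.038, 1.517, -0.027, 0.996, -0.02], TCP at [0.183, 0.624, 0.303] pointing down, gripper open.
Joint ranges: [-3.06, 3.06], [-0.37, 2.12], [-1.25, 1.32], [0.18, 2.47], [-1.1, 4.24], [0.23, 1.98], [-2.94, 2.94]. Speed limits (rad/s): [2.57, 2.57, 3.14, 3.14, 3.14, 3.14, 3.14].

## Interface

Orientations are given as a unit quaternion [x, y, z, w].
In Python, from station import r, imaging gives the robot as it stands.
- The arm moves only by the tool jog_arm, never from a script. Its arguments are lists of equal length, an entry for each row: "offset": the shift along the world's x, y, z in m, a list of three; "angular": the turn, a rotation vector about the world's x, y, z in units of 8 degrees (1.0 is 8 degrees), a list of three; "claw": the opening, from -1 (shut) to 1 (fully open). A call has 1 to 20 rows; each row is the pose to reach, as a shift and turn from the pose commanded when the call began; what a row does not reach only later rows make up. A row lasts 1/10 s, in which the tool goes at most 50 mm and 8.59 degrees, less where a joint would pass 70% of its speed; a pose out of reach is approached as far as the arm can. A call with a gripper value outside its range is refused whole. The fingers move at their own pace and stop on an object; "grip_force" is the grip in N (left out, the last holds). Time passes only in rows, so rows that repeat a pose let the fingers close. It gives the time, the measured TCP pose, the force and the opening at its end, in the units of the state.
- r.read_state(): the state, without advancing time (a new reading comes with each control period).
- imaging.read_camera(name): name is "side" or "top"; returns a dict with "pixels" (420x560x3 uint8, blue, green, red), "intrinsics" (3x3 intrinsics, pixels), "T" (4x4, takes a point from camera to world coordinates). Camera axes: x right, y down, z forward; pixel columns grow to the right and rows downward; lengths in m; the calibration is good to about 2 mm. A picture is of the moment at which its call begins. There is no depth.
- r.finish_job(): hands the job in, once; it reports no verdict.
The state is a dict: "time_s": time; "joint_pos": joint angles; "dq": joint speeds; "joint_efforts": joint torques, N m; "tcp_pos": TCP position; "orientation": TCP orientation; "ft_force": force on the tool from outside, world axes, zero at the start; "torque": the same for the moment, N m; "width": finger opening in m.
Only numpy, scipy, OpenCV 4.12 (cv2) and the standard library are available. Lean on these libraries where they do the work, as an engineer would, in place of code of your own. Each camera call takes 0.05 s, during which the arm holds its last target.

## Task

Get the operator console ready for the next exercise: lean its panel back from where it was left to 30 degrees from level, so that it stays there by itself, and set its six toggle levers, counted from the left as seen from the robot, to up, down, up, up, down, down, each one fully over against its stop. Work gently, without forcing the panel or the levers, and leave the other things on the bench where they are.

Things in the scene. Friction and masses are not known exactly. Their poses are not given: they have to be found in the camera images.
- console: the operator console's fixed steel base, a plate 200 (x) x 240 (y) x 12 mm. Origin: centre of its underside, on the bench. x points away from the operator (who is on the robot's side), y to the operator's left, z up. The panel's hinge axis is parallel to y at x = -70, z = 50 mm; hinge cheeks and nuts stand at y = +-105 to +-123 mm up to z = 66 mm.
- panel (a joint): tilt of the console's panel from level, rad: 0 flat, face up; 0.524 = 30 degrees; 1.3 steepest; its far edge rises as it grows. A friction hinge (1.1 N m) holds any tilt of the 0.8 kg panel: leaning it back takes 4 to 6 N square on its top edge, raising it about 10 N. About 9 to 10 N up the slope on a lever that is at its stop makes the whole panel lean back.
- panel_hinge (a point): middle of the hinge axis. Its x axis is s, up the panel's slope, its z axis is n, square out of the face, and y is the operator's left. From here the panel, a grey box with a white front plate, spans s = -20 to 170 mm, y = +-100 mm, n = 0 to 50 mm (n = 50 is the face, which looks up and towards the operator). The screen spans s = 79 to 145 mm.
- panel_top_edge (a point): point on the panel's face in the middle of its top border above the screen, at s = 160 mm, n = 50 mm: the place to push to lean the panel back. Axes as for panel_hinge.
- sw1 (a joint): the first (leftmost) toggle lever from the operator's left: 0 = fully down the slope (off), 0.70 rad = fully up the slope (on), 0.35 = square to the face. Levers are stiff (about 3 N at the very tip along its arc, up to twice that nearer the pivot or when the finger rubs along the lever), do not spring over and stay where they are left, even half-way.
- sw2 (a joint): the second toggle lever from the operator's left: 0 = fully down the slope (off), 0.70 rad = fully up the slope (on), 0.35 = square to the face.
- sw3 (a joint): the third toggle lever from the operator's left: 0 = fully down the slope (off), 0.70 rad = fully up the slope (on), 0.35 = square to the face.
- sw4 (a joint): the fourth toggle lever from the operator's left: 0 = fully down the slope (off), 0.70 rad = fully up the slope (on), 0.35 = square to the face.
- sw5 (a joint): the fifth toggle lever from the operator's left: 0 = fully down the slope (off), 0.70 rad = fully up the slope (on), 0.35 = square to the face.
- sw6 (a joint): the sixth (rightmost) toggle lever from the operator's left: 0 = fully down the slope (off), 0.70 rad = fully up the slope (on), 0.35 = square to the face.
- sw1_tip (a point): centre of the end of lever 1, 30 mm from its pivot; the pivot is at s = 42, y = +62.5, n = 50 mm from panel_hinge. All six are alike: black bats 6 mm thick, the last 14 mm a block 8 mm (slope) x 10 mm (wide), in collars 17 mm wide and 4 mm high, 25 mm apart.
- sw2_tip (a point): centre of the end of lever 2, 30 mm from its pivot; the pivot is at s = 42, y = +37.5, n = 50 mm from panel_hinge.
- sw3_tip (a point): centre of the end of lever 3, 30 mm from its pivot; the pivot is at s = 42, y = +12.5, n = 50 mm from panel_hinge.
- sw4_tip (a point): centre of the end of lever 4, 30 mm from its pivot; the pivot is at s = 42, y = -12.5, n = 50 mm from panel_hinge.
- sw5_tip (a point): centre of the end of lever 5, 30 mm from its pivot; the pivot is at s = 42, y = -37.5, n = 50 mm from panel_hinge.
- sw6_tip (a point): centre of the end of lever 6, 30 mm from its pivot; the pivot is at s = 42, y = -62.5, n = 50 mm from panel_hinge.
- contactor_center (a point): loose bystander: grey and black contactor block 75 x 45 x 80 mm beside the console, its centre.
- meter_center (a point): loose bystander: hand multimeter 165 x 78 x 39 mm lying beside the console, its centre.
- driver_mid (a point): loose bystander: screwdriver 180 mm long lying in front of the console, a point near its middle.
- mouse_center (a point): loose bystander: computer mouse, about 85 x 66 x 34 mm, its centre.
- bottle_center (a point): loose bystander: drinking bottle 68 mm wide, 190 mm high, its centre.
- notebook_center (a point): loose bystander: blue notebook 210 x 150 x 16 mm, its centre.

How it is judged:
By the outcome, as a careful person would: the job done as asked, in the order asked, and still so for the second after the job is handed in, with the robot touching nothing.
It also fails if it takes over 61 s, if anything falls off the work surface, if the arm or the gripper's body presses on something with over 40 N, if the wrist force passes 120 N, or if a joint passes its speed limit or range.

## Working session

There is one attempt and no reset: what is moved stays moved. The work goes in short steps, Python scripts to look and compute and a tool call to move; the robot and the scene stay as the last step left them, time stands still between calls to the robot, and variables do not carry over. Pictures are saved under pics/ and viewed, and the job is handed in when it is done.

Besides the shell and the picture viewer there is one more tool, called after "Call:" as name(argument=value, ...) on one line, values as JSON. jog_arm: Moves the arm, as the interface text tells. Its arguments: {"type":"object","properties":{"offset":{"type":"array"},"angular":{"type":"array"},"claw":{"type":"array"},"grip_force":{"type":"number"}},"required":["offset","angular","claw"]}

```bash
ls; mkdir -p pics; python3 - <<'E'
from station import r, imaging
import cv2
s=r.read_state(); print(s, r.tip_reach)
for n in("side","top"):
    c=imaging.read_camera(n); cv2.imwrite(f"pics/{n}0.png",c["pixels"]); print(n,c["intrinsics"].tolist(),c["T"].round(4).tolist())
E
```

```text
pics
{'time_s': 0.0, 'joint_pos': array([-1.35078854,  0.62929034,  0.03845227,  1.51836182, -0.02699936,
        0.99630235, -0.02000781]), 'dq': array([ 0.0003545 , -0.00150549,  0.00093656, -0.00286224,  0.00049285,
       -0.00042933, -0.00268805]), 'joint_efforts': array([ 3.85675239e-04, -5.49720848e+01,  1.14337061e+00, -1.86633933e+01,
       -5.24072140e-02,  2.34658050e-02,  1.71334491e-04]), 'tcp_pos': array([0.18309504, 0.6231733 , 0.30179229]), 'orientation': array([ 1.42425696e-01,  9.89805067e-01, -9.14292971e-04, -1.17438007e-04]), 'ft_force': array([-0.24352739, -0.73903221,  0.589059  ]), 'torque': array([ 0.00931777, -0.0064506 , -0.03868796]), 'width': 0.09382362277779034} 0.0972
side [[462.4251364784836, 0.0, 283.6217098352425], [0.0, 462.4251364784836, 206.81574709725837], [0.0, 0.0, 1.0]] [[0.8242, -0.2815, 0.4915, -0.1051], [-0.5661, -0.3823, 0.7303, -0.8954], [-0.0177, -0.8801, -0.4745, 0.6902], [0.0, 0.0, 0.0, 1.0]]
top [[500.9064391672685, 0.0, 276.2951632983769], [0.0, 500.9064391672685, 208.96565005293024], [0.0, 0.0, 1.0]] [[-0.0073, -0.9974, 0.0714, 0.3535], [-1.0, 0.0072, -0.0009, -0.0156], [0.0004, -0.0714, -0.9974, 1.7771], [0.0, 0.0, 0.0, 1.0]]
```

View pics/side0.png

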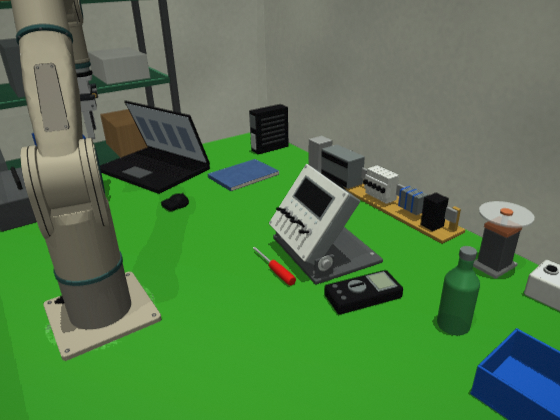

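View pics/top0.png

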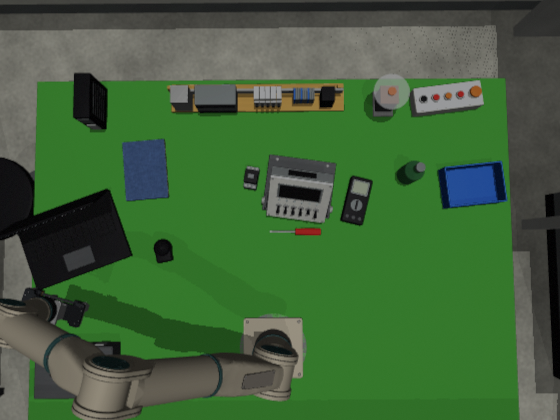

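The side view shows the console near (315,225) with its panel steep. In the top view it is near (300,190), slightly rotated, with the meter right of it, the contactor left and the screwdriver in front. I'll zoom in.

```bash
python3 - <<'E'
import cv2
a=cv2.imread("pics/side0.png")[155:290,235:395]; cv2.imwrite("pics/s0z.png",cv2.resize(a,None,fx=4.4,fy=4.4,interpolation=cv2.INTER_CUBIC))
a=cv2.imread("pics/top0.png")[145:245,235:355]; cv2.imwrite("pics/t0z.png",cv2.resize(a,None,fx=6,fy=6,interpolation=cv2.INTER_CUBIC))
E
```

```text
(no output)
```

View pics/s0z.png

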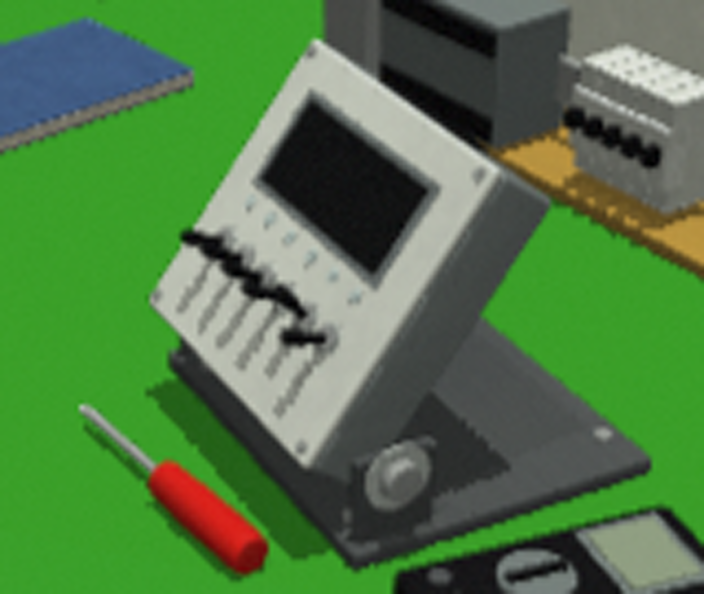

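View pics/t0z.png

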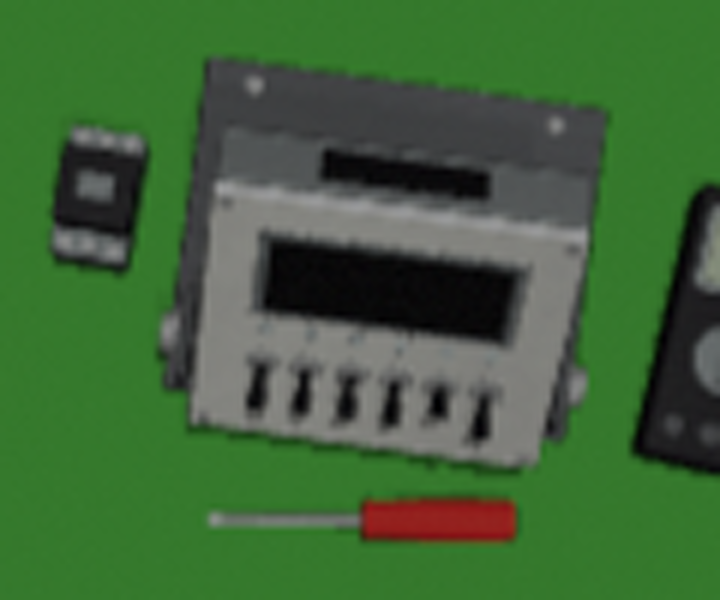

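```bash
cat > h.py <<'E'
import numpy as np, cv2
from station import r, imaging
def cam(n):
    c=imaging.read_camera(n); return c["pixels"],np.array(c["intrinsics"]),np.array(c["T"])
def ray(K,T,uv):
    d=T[:3,:3]@np.linalg.solve(K,[uv[0],uv[1],1]); return T[:3,3],d/np.linalg.norm(d)
def tri(rays):
    A=np.zeros((3,3));b=np.zeros(3)
    for o,d in rays:
        P=np.eye(3)-np.outer(d,d);A+=P;b+=P@o
    x=np.linalg.solve(A,b); return x,[np.linalg.norm(np.cross(x-o,d)) for o,d in rays]
def plane(o,d,z): return o+d*(z-o[2])/d[2]
def proj(K,T,p):
    q=T[:3,:3].T@(np.asarray(p)-T[:3,3]); q=K@q; return q[:2]/q[2]
def quad(img,roi,lo,hi):
    x0,y0,x1,y1=roi; h=cv2.resize(img[y0:y1,x0:x1],None,fx=6,fy=6,interpolation=cv2.INTER_CUBIC)
    m=h.min(2); sat=h.max(2).astype(int)-m
    m=((m>lo)&(m<hi)&(sat<40)).astype(np.uint8)
    m=cv2.morphologyEx(m,cv2.MORPH_OPEN,np.ones((5,5)))
    c=max(cv2.findContours(m,cv2.RETR_EXTERNAL,cv2.CHAIN_APPROX_NONE)[0],key=cv2.contourArea)
    return c,m,h
E
python3 - <<'E'
from h import *
for n,roi in(("side",(235,155,372,290)),("top",(255,150,345,235))):
    img,K,T=cam(n)
    c,m,h=quad(img,roi,125,256)
    hull=cv2.convexHull(c); 
    ap=cv2.approxPolyN(hull,4) if hasattr(cv2,'approxPolyN') else cv2.approxPolyDP(hull,20,True)
    p=ap.reshape(-1,2)/6+np.array(roi[:2])-0.5+0.5/6
    print(n,p.round(1).tolist(),cv2.contourArea(c))
    cv2.drawContours(h,[c],-1,(0,0,255),1); cv2.drawContours(h,[ap.reshape(-1,1,2).astype(int)],-1,(255,0,0),1)
    cv2.imwrite(f"pics/q_{n}.png",h[:600,:800])
E
```

```text
side [[349.4, 193.4], [304.2, 261.1], [268.1, 222.9], [306.2, 162.4]] 129294.0
top [[335.8, 183.4], [271.9, 215.1], [266.9, 212.1], [270.8, 174.4]] 18988.5
```

```bash
python3 - <<'E'
from h import *
img,K,T=cam("top")
print(img[200:222,300].tolist()); print(img[165:184,292].tolist())
for lo in(95,105,115):
    roi=(255,150,345,235)
    c,m,h=quad(img,roi,lo,256)
    ap=cv2.approxPolyN(cv2.convexHull(c),4)
    p=ap.reshape(-1,2)/6+np.array(roi[:2])-0.5+0.5/6
    print(lo,p.round(1).tolist(),cv2.contourArea(c))
    cv2.drawContours(h,[c],-1,(0,0,255),1); cv2.drawContours(h,[ap.reshape(-1,1,2).astype(int)],-1,(255,0,0),1)
    cv2.imwrite(f"pics/q_top{lo}.png",h[:600,:800])
E
```

```text
[[98, 101, 100], [126, 130, 130], [127, 131, 129], [122, 126, 125], [123, 128, 128], [119, 122, 121], [111, 114, 113], [101, 101, 100], [64, 64, 64], [19, 18, 19], [18, 17, 16], [16, 16, 16], [13, 12, 13], [14, 12, 13], [16, 14, 16], [31, 31, 31], [96, 100, 100], [124, 129, 128], [125, 130, 129], [94, 110, 98], [40, 82, 44], [37, 103, 45]]
[[65, 63, 62], [65, 63, 62], [64, 62, 61], [64, 62, 60], [63, 63, 60], [43, 43, 41], [13, 10, 12], [11, 10, 10], [11, 11, 12], [19, 17, 17], [51, 50, 48], [81, 80, 77], [93, 94, 90], [131, 131, 129], [148, 150, 148], [137, 141, 140], [129, 134, 133], [128, 133, 132], [129, 135, 133]]
95 [[333.6, 181.9], [323.6, 222.8], [266.1, 214.9], [270.1, 173.4]] 88201.5
105 [[333.2, 182.4], [323.4, 222.4], [266.2, 214.8], [270.2, 173.8]] 86301.5
115 [[332.9, 182.6], [323.4, 222.3], [266.6, 214.6], [270.6, 174.1]] 73818.5
```

View pics/q_top105.png

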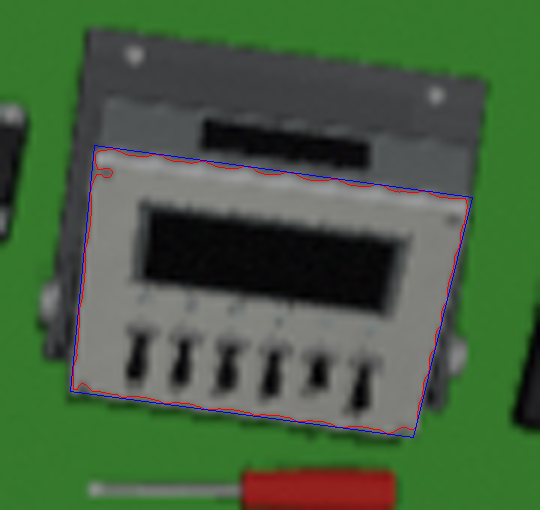

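View pics/q_side.png

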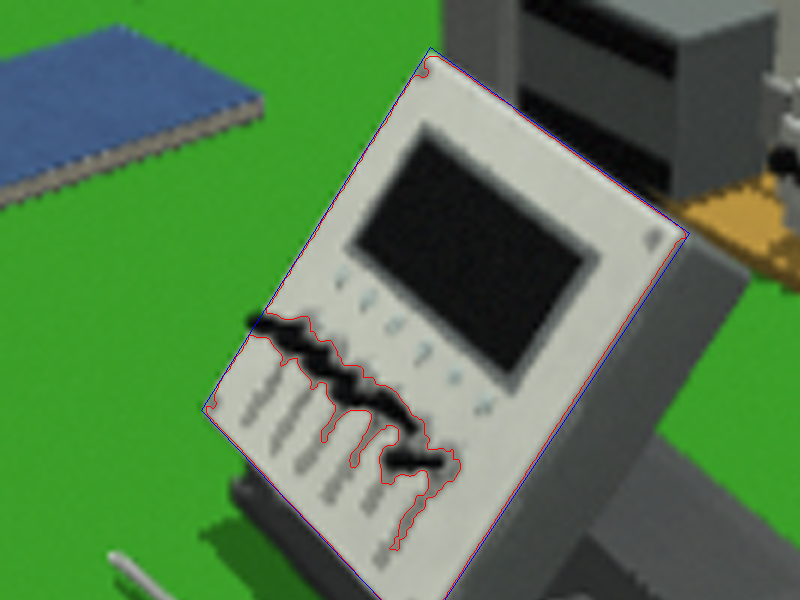

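Both outlines hug the white plate. In the top view its corners are about (270.1,173.6), (333.3,182.2), (323.5,222.6) and (266.2,214.8). I'll triangulate them and check the sizes.

```bash
cat > fit.py <<'E'
from h import *
def fit(side,top,Ks,Ts,Kt,Tt,verb=True):
    # order TL,TR,BR,BL
    P=[];
    for a,b in zip(side,top):
        x,e=tri([ray(Ks,Ts,a),ray(Kt,Tt,b)]); P.append(x)
        if verb: print(x.round(4),np.round(e,4))
    P=np.array(P)
    if verb: print("lens",[round(np.linalg.norm(P[i]-P[(i+1)%4]),4) for i in range(4)])
    # level hinge y: fit yaw and tilt from averages
    yv=((P[0]-P[1])+(P[3]-P[2]))/2; sv=((P[0]-P[3])+(P[1]-P[2]))/2
    yaw=np.arctan2(-yv[0],yv[1]); ex=np.array([np.cos(yaw),np.sin(yaw),0]); ey=np.array([-np.sin(yaw),np.cos(yaw),0])
    tilt=np.arctan2(sv[2],sv@ex)
    es=ex*np.cos(tilt)+np.array([0,0,1])*np.sin(tilt); en=np.cross(es,ey)
    hinge=P.mean(0)-0.075*es-0.05*en
    print("yaw",np.degrees(yaw).round(2),"tilt",np.degrees(tilt).round(2),"hinge",hinge.round(4), "yslope deg",np.degrees(np.arcsin(yv[2]/.2)).round(2))
    return yaw,tilt,hinge,P
E
python3 - <<'E'
from fit import *
_,Ks,Ts=cam("side");_,Kt,Tt=cam("top")
fit([(306.2,162.4),(349.4,193.4),(304.2,261.1),(268.1,222.9)],[(270.15,173.6),(333.4,182.2),(323.5,222.6),(266.15,214.8)],Ks,Ts,Kt,Tt)
# base corners z=.012 (pixels: zoom crops)
f=lambda u,v,s,o:((u+.5)/s-.5+o[0],(v+.5)/s-.5+o[1])
for nm,K,T,pts,s,o in(("top",Kt,Tt,[(208,60),(608,108)],6,(235,145)),("side",Ks,Ts,[(170,352),(355,553),(650,458)],4.4,(235,155))):
    for p in pts: print(nm,plane(*ray(K,T,f(*p,s,o)),.012).round(4))
E
```

```text
[0.5754 0.0023 0.2155] [0.0017 0.0017]
[ 0.5479 -0.1967  0.2128] [0.0007 0.0007]
[ 0.4296 -0.1794  0.0635] [0.0017 0.0017]
[0.4569 0.0173 0.0649] [0.0008 0.0008]
lens [np.float64(0.201), np.float64(0.1913), np.float64(0.1986), np.float64(0.1921)]
yaw -7.88 tilt 51.45 hinge [ 0.4949 -0.0881  0.0494] yslope deg 0.58
top [0.6741 0.0064 0.012 ]
top [ 0.6437 -0.2305  0.012 ]
side [0.4818 0.0313 0.012 ]
side [ 0.4493 -0.2003  0.012 ]
side [ 0.6422 -0.2294  0.012 ]
```

Plate 200×191 mm comes out right and the hinge height of 49.4 mm matches 50. The tilt is about 51.5°. Next I'll check the lever states by projecting each lever tip at down, middle and up.

```bash
cat > geo.py <<'E'
from h import *
YAW=np.radians(-7.6); H=np.array([.494,-.0885,.0497])
ex=np.array([np.cos(YAW),np.sin(YAW),0]); ey=np.array([-np.sin(YAW),np.cos(YAW),0]); ez=np.array([0,0,1.])
def axes(t):
    es=ex*np.cos(t)+ez*np.sin(t); return es,np.cross(es,ey)
def pt(t,s,y,n):
    es,en=axes(t); return H+s*es+y*ey+n*en
YL=[.0625,.0375,.0125,-.0125,-.0375,-.0625]
def lev(t,i,a,rr=.03):
    return pt(t,.042+rr*np.sin(a-.35),YL[i],.05+rr*np.cos(a-.35))
def overlay(tiltdeg,name):
    t=np.radians(tiltdeg)
    for n,roi,f in(("side",(235,155,372,290),5.8),("top",(255,150,345,235),7)):
        img,K,T=cam(n); x0,y0,x1,y1=roi
        h=cv2.resize(img[y0:y1,x0:x1],None,fx=f,fy=f,interpolation=cv2.INTER_CUBIC)[:600,:800]
        P=lambda p:tuple(int(v) for v in ((proj(K,T,p)-[x0,y0]+.5)*f))
        for s,y in((-.02,.1),(-.02,-.1),(.17,.1),(.17,-.1)): cv2.circle(h,P(pt(t,s,y,.05)),3,(255,0,255),1)
        for i in range(6):
            for a,c in((0,(0,0,255)),(.35,(0,255,255)),(.7,(255,128,0))):
                cv2.circle(h,P(lev(t,i,a)),3,c,1)
            cv2.circle(h,P(pt(t,.042,YL[i],.05)),2,(0,255,0),-1)
        cv2.imwrite(f"pics/{name}_{n}.png",h)
E
python3 -c "
from geo import *
overlay(51.5,'ov1')"
```

```text
(no output)
```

View pics/ov1_side.png

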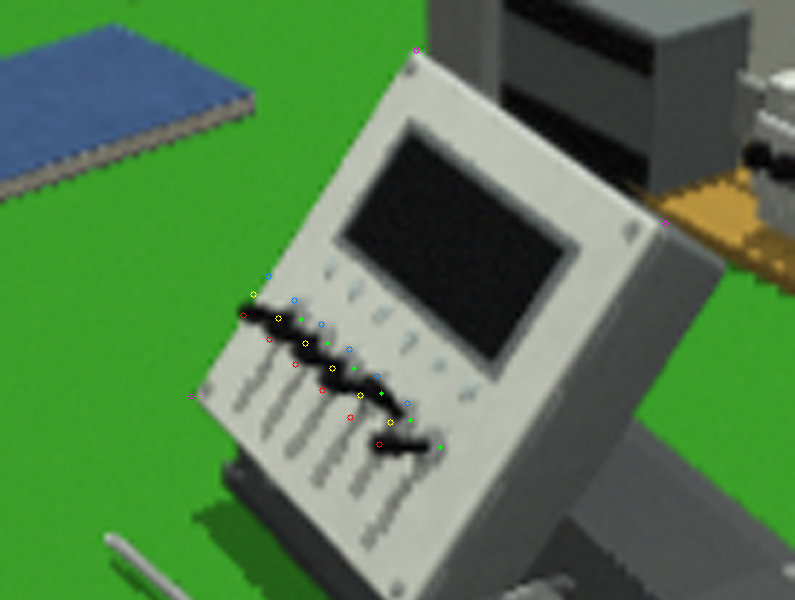

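View pics/ov1_top.png

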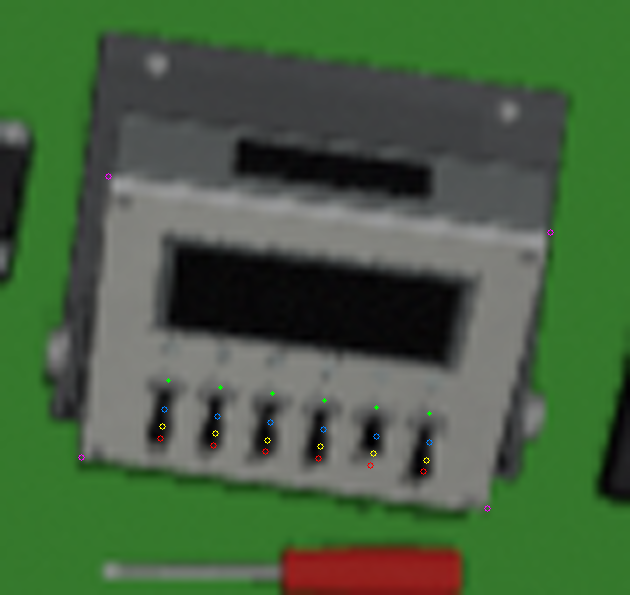

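The model overlays well (corners within about 1 mm). Lever 1 and lever 6 tips sit on the "down" marks and lever 5 is up. Levers 2–4 are unclear, possibly part-way. Next I'll compute the panel push waypoints.

```bash
python3 - <<'E'
from geo import *
for d in (54,51.5,48,45,42,39,36,34,33,32,31,30,29):
    p=pt(np.radians(d),.162,0,.05); tcp=p-.0125*ex+.0972*ez
    print(d,p.round(4),"tcp",tcp.round(4))
E
```

```text
54 [ 0.5483 -0.0957  0.2102] tcp [ 0.5359 -0.0941  0.3074]
51.5 [ 0.5552 -0.0967  0.2076] tcp [ 0.5428 -0.095   0.3048]
48 [ 0.5646 -0.0979  0.2035] tcp [ 0.5522 -0.0963  0.3007]
45 [ 0.5725 -0.099   0.1996] tcp [ 0.5601 -0.0973  0.2968]
42 [ 0.5802 -0.1     0.1953] tcp [ 0.5678 -0.0983  0.2925]
39 [ 0.5876 -0.101   0.1905] tcp [ 0.5752 -0.0993  0.2877]
36 [ 0.5948 -0.1019  0.1854] tcp [ 0.5824 -0.1003  0.2826]
34 [ 0.5994 -0.1026  0.1817] tcp [ 0.587  -0.1009  0.2789]
33 [ 0.6017 -0.1029  0.1799] tcp [ 0.5893 -0.1012  0.2771]
32 [ 0.6039 -0.1032  0.1779] tcp [ 0.5915 -0.1015  0.2751]
31 [ 0.6061 -0.1035  0.176 ] tcp [ 0.5937 -0.1018  0.2732]
30 [ 0.6083 -0.1037  0.174 ] tcp [ 0.5959 -0.1021  0.2712]
29 [ 0.6104 -0.104   0.172 ] tcp [ 0.598  -0.1024  0.2692]
```

Call:
jog_arm(offset=[[0,0,0.03],[0,0,0.06],[0.02,-0.04,0.08],[0.05,-0.08,0.09],[0.08,-0.12,0.09],[0.12,-0.16,0.09],[0.16,-0.2,0.09],[0.19,-0.24,0.09],[0.22,-0.28,0.09],[0.25,-0.32,0.09],[0.27,-0.36,0.09],[0.28,-0.4,0.09],[0.29,-0.44,0.09],[0.29,-0.48,0.09],[0.3,-0.52,0.09],[0.3,-0.56,0.09],[0.3,-0.6,0.09],[0.3,-0.65,0.09],[0.31,-0.7,0.09],[0.31,-0.71,0.09]], angular=[[0,0,0],[0,0,0],[0,0,-0.5],[0,0,-1],[0,0,-1.6],[0,0,-2.2],[0,0,-2.8],[0,0,-3.4],[0,0,-4],[0,0,-4.6],[0,0,-5.2],[0,0,-5.8],[0,0,-6.5],[0,0,-7.1],[0,0,-7.7],[0,0,-8.3],[0,0,-8.9],[0,0,-9.5],[0,0,-10.1],[0,0,-10.15]], claw=[-1,-1,-1,-1,-1,-1,-1,-1,-1,-1,-1,-1,-1,-1,-1,-1,-1,-1,-1,-1], grip_force=10)

```text
time_s: 2.45
tcp_pos: [0.4932, -0.0924, 0.3935]
orientation: [0.755, 0.655, -0.0, 0.002]
ft_force: [0.1, 0.6, 0.0]
width: 0.0009
```

Call:
jog_arm(offset=[[0.02,-0.001,-0.03],[0.03,-0.002,-0.055],[0.036,-0.002,-0.07],[0.039,-0.002,-0.078],[0.041,-0.003,-0.083],[0.043,-0.003,-0.086]], angular=[[0,0,0],[0,0,0],[0,0,0],[0,0,0],[0,0,0],[0,0,0]], claw=[-1,-1,-1,-1,-1,-1])

```text
time_s: 3.05
tcp_pos: [0.5363, -0.0894, 0.307]
orientation: [0.752, 0.659, 0.0, 0.0]
ft_force: [-0.8, 0.6, 0.1]
width: 0.0003
```

Call:
jog_arm(offset=[[0.003,0,-0.001],[0.007,-0.001,-0.003],[0.0115,-0.0015,-0.0046],[0.016,-0.002,-0.0067],[0.02,-0.0025,-0.0086],[0.024,-0.003,-0.0106]], angular=[[0,0,0],[0,0,0],[0,0,0],[0,0,0],[0,0,0],[0,0,0]], claw=[-1,-1,-1,-1,-1,-1])

```text
time_s: 3.65
tcp_pos: [0.5604, -0.0927, 0.2969]
orientation: [0.752, 0.659, 0.0, 0.0]
ft_force: [-2.0, 0.3, 7.1]
width: 0.0005
```

Call:
jog_arm(offset=[[0.004,0,-0.0021],[0.0077,-0.001,-0.0043],[0.0115,-0.0015,-0.0067],[0.015,-0.002,-0.0091],[0.0187,-0.0025,-0.0117],[0.0223,-0.003,-0.0142],[0.0246,-0.003,-0.016],[0.0269,-0.0035,-0.0179],[0.0269,-0.0035,-0.0179]], angular=[[0,0,0],[0,0,0],[0,0,0],[0,0,0],[0,0,0],[0,0,0],[0,0,0],[0,0,0],[0,0,0]], claw=[-1,-1,-1,-1,-1,-1,-1,-1,-1])

```text
time_s: 4.55
tcp_pos: [0.5884, -0.0966, 0.2793]
orientation: [0.752, 0.659, 0.001, 0.001]
ft_force: [-0.0, -0.4, 2.3]
width: 0.0002
```

```bash
cat > meas.py <<'E'
import sys
from fit import *
def corners(n,roi,lo):
    img,K,T=cam(n); c,m,h=quad(img,roi,lo,256)
    p=cv2.approxPolyN(cv2.convexHull(c),4).reshape(-1,2)
    cv2.polylines(h,[p.reshape(-1,1,2).astype(int)],True,(255,0,0),1); cv2.imwrite(f"pics/{sys.argv[1]}_{n}.png",h[:600,:800])
    return p/6+np.array(roi[:2])-.5+.5/6,K,T
if __name__=="__main__":
    s,Ks,Ts=corners("side",(235,155,372,290),125); t,Kt,Tt=corners("top",(255,145,345,235),105)
    print(s.round(1).tolist(),t.round(1).tolist())
    def order(p): # by nearest to sums
        c=p.mean(0); a=np.arctan2(p[:,1]-c[1],p[:,0]-c[0]); return p[np.argsort(a)]
    np.savez("c.npz",s=order(s),t=order(t))
    S=order(s);Tp=order(t)
    best=min((sum(tri([ray(Ks,Ts,a),ray(Kt,Tt,b)])[1][0] for a,b in zip(np.roll(S,k,0),Tp)),k) for k in range(4))
    S=np.roll(S,best[1],0)
    # rotate so TL first in top (min u, min v)
    k=np.argmin(Tp.sum(1)); fit(np.roll(S,-k,0),np.roll(Tp,-k,0),Ks,Ts,Kt,Tt)
E
python3 meas.py m2; python3 -c "
from h import *
print(r.read_state()['tcp_pos'])"
```

```text
[[364.6, 199.2], [306.6, 255.6], [269.9, 217.8], [320.4, 168.8]] [[333.8, 171.8], [324.2, 220.6], [296.1, 216.8], [321.4, 154.6]]
[ 0.584  -0.1269  0.2518] [0.0534 0.0534]
[ 0.587  -0.2032  0.188 ] [0.0023 0.0023]
[ 0.4357 -0.1807  0.0774] [0.0016 0.0016]
[ 0.4292 -0.073   0.1342] [0.0182 0.0182]
lens [np.float64(0.0995), np.float64(0.1888), np.float64(0.122), np.float64(0.2018)]
yaw 2.95 tilt 37.1 hinge [ 0.4794 -0.1475  0.0777] yslope deg 17.56
[ 0.58769876 -0.0961234   0.27867577]
```

```bash
cat > st.py <<'E'
from geo import *
from scipy.optimize import least_squares
SY=[(-.02,.1),(-.02,-.1),(.17,.1),(.17,-.1)]
def tilt_side(cs,K,T):
    o=least_squares(lambda q:np.concatenate([proj(K,T,pt(q[0],s,y,.05))-c for (s,y),c in zip(SY,cs)]),[.6])
    return np.degrees(o.x[0]),np.abs(o.fun).round(1)
def sidec(name,lo=125):
    img,K,T=cam("side"); roi=(235,155,385,290); c,m,h=quad(img,roi,lo,256)
    p=cv2.approxPolyN(cv2.convexHull(c),4).reshape(-1,2)
    cv2.polylines(h,[p.reshape(-1,1,2).astype(int)],True,(255,0,0),1); cv2.imwrite(f"pics/{name}.png",h[:600,:800])
    p=p/6+np.array(roi[:2])-.5+.5/6
    BL=p[p[:,0].argmin()];BR=p[p[:,1].argmax()];TR=p[p[:,0].argmax()];TL=p[p[:,1].argmin()]
    return [BL,BR,TL,TR],K,T
E
python3 - <<'E'
from st import *
c,K,T=sidec("s2"); print(c); print(tilt_side(c,K,T))
print(tilt_side([(268.1,222.9),(304.2,261.1),(306.2,162.4),(349.4,193.4)],K,T))
E
```

```text
[array([269.91666667, 217.75      ]), array([306.58333333, 255.75      ]), array([320.41666667, 168.75      ]), array([364.58333333, 199.25      ])]
(np.float64(34.904481790209516), array([0.4, 0. , 0.3, 0.6, 0.2, 0.1, 0.1, 0.4]))
(np.float64(51.555958697202314), array([0.6, 0. , 0.4, 0.2, 0.1, 0.7, 0.1, 0.4]))
```

View pics/s2.png

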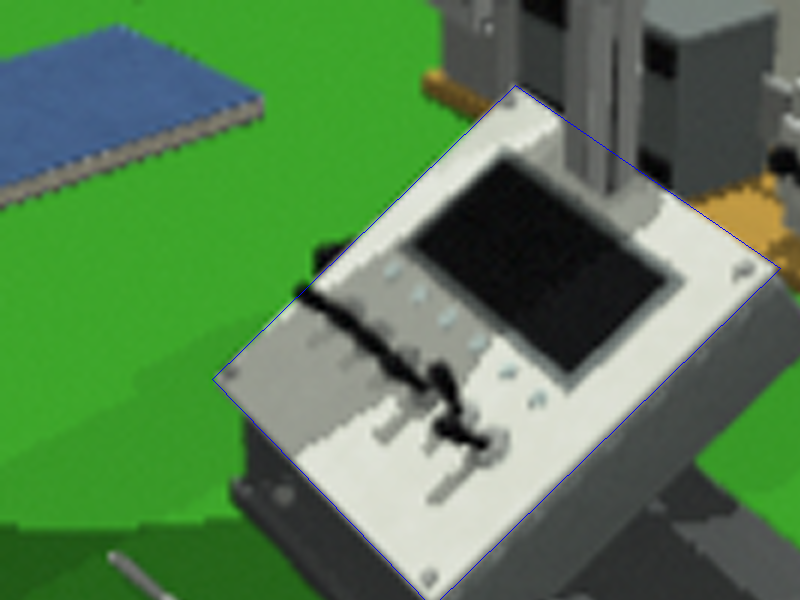

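The side corners give 34.9° with 0.6 px residuals, and the finger is in contact at the top border near (610,190). Continuing gently.

Call:
jog_arm(offset=[[0.0023,0,-0.0018],[0.0045,0,-0.0038],[0.0067,-0.001,-0.0057],[0.0089,-0.001,-0.0077],[0.0089,-0.001,-0.0077]], angular=[[0,0,0],[0,0,0],[0,0,0],[0,0,0],[0,0,0]], claw=[-1,-1,-1,-1,-1])

```text
time_s: 5.2
tcp_pos: [0.5967, -0.0972, 0.2708]
orientation: [0.752, 0.659, 0.0, 0.001]
ft_force: [0.1, -0.0, 3.8]
width: 0.0004
```

```bash
python3 - <<'E'
from st import *
c,K,T=sidec("s3"); print(c); print(tilt_side(c,K,T))
E
```

```text
[array([270.41666667, 216.41666667]), array([307.41666667, 254.41666667]), array([323.58333333, 170.75      ]), array([367.58333333, 201.58333333])]
(np.float64(30.76893621984783), array([0.1, 0.1, 0.2, 0.7, 0. , 0.3, 0. , 0.5]))
```

Call:
jog_arm(offset=[[-0.01,0,0.03],[-0.04,0.01,0.06],[-0.08,0.03,0.08],[-0.12,0.04,0.08],[-0.16,0.05,0.08],[-0.18,0.06,0.08]], angular=[[0,0,0],[-0.1,-0.9,0],[-0.2,-1.8,0],[-0.35,-2.7,0],[-0.5,-3.6,0],[-0.5,-3.72,0]], claw=[-1,-1,-1,-1,-1,-1])

```text
time_s: 5.85
tcp_pos: [0.4454, -0.0397, 0.348]
orientation: [0.729, 0.647, 0.156, 0.164]
ft_force: [0.6, 0.4, -1.1]
width: 0.0002
```

```bash
python3 - <<'E'
from st import *
c,K,T=sidec("s4"); print(c); print(tilt_side(c,K,T))
overlay(30.4,"ov4")
E
```

```text
[array([270.58333333, 216.58333333]), array([307.41666667, 254.41666667]), array([323.41666667, 170.75      ]), array([367.58333333, 201.41666667])]
(np.float64(30.889428045224825), array([0.3, 0. , 0.3, 0.7, 0.1, 0.2, 0.1, 0.4]))
```

View pics/ov4_side.png

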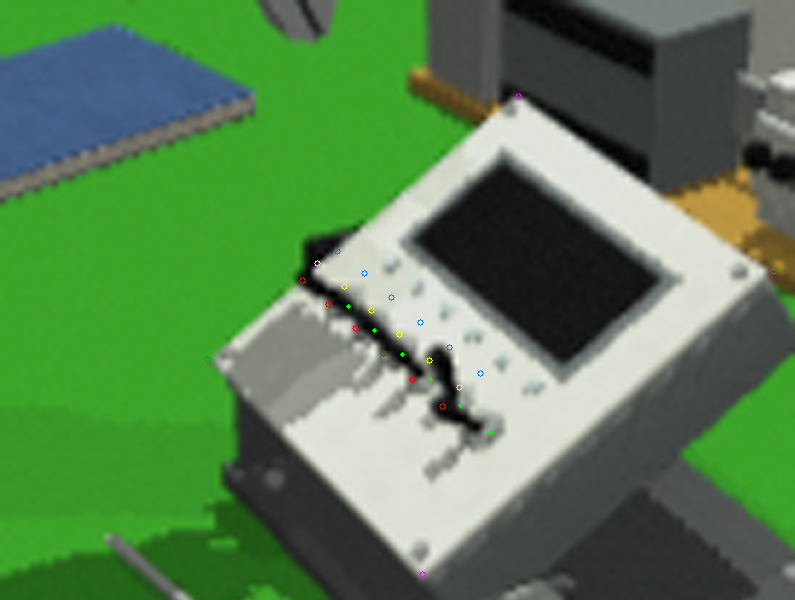

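View pics/ov4_top.png

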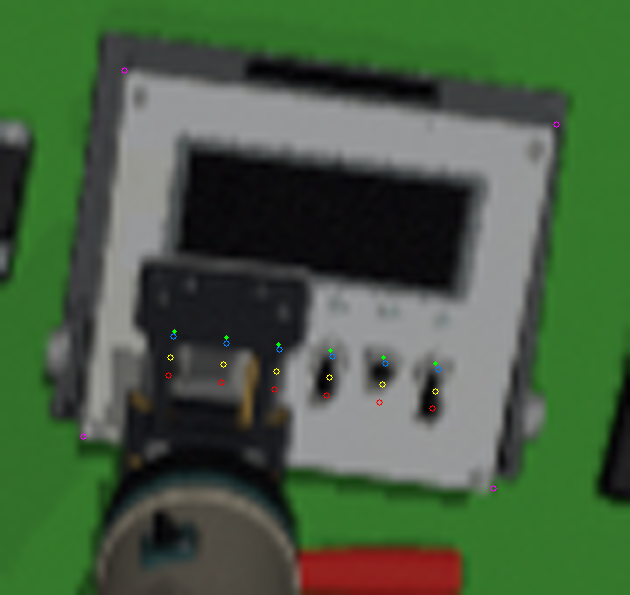

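Tilt now reads about 30.9°, and levers 1–4 and 6 appear down (or nearly) with lever 5 up. I'll nudge the panel the last 0.8°, now with the tool square to the face.

```bash
python3 - <<'E'
from st import *
from scipy.spatial.transform import Rotation as R
s=r.read_state(); M=R.from_quat(s['orientation']).as_matrix(); print(s['tcp_pos'],M.round(3),s['ft_force'])
tz=-M[:,2]; print("tool tilt",np.degrees(np.arccos(tz[2])), "y·",M[:,1]@ey,tz@ey)
es,en=axes(np.radians(30))
for d in(35,31,30): 
  p=pt(np.radians(d),.158,0,.05); print(d,(p+.0972*tz).round(4), (p+.0972*tz-s['tcp_pos']).round(4))
E
```

```text
[ 0.4475253  -0.03782437  0.34816157] [[ 0.112  0.893  0.437]
 [ 0.994 -0.106 -0.037]
 [ 0.013  0.438 -0.899]] [0.49274025 0.73296395 0.58812689]
tool tilt 26.016766037109132 y· 0.013081939881470946 -0.020841794727656585
35 [ 0.5514 -0.0982  0.2686] [ 0.1039 -0.0604 -0.0795]
31 [ 0.5602 -0.0994  0.2613] [ 0.1127 -0.0616 -0.0869]
30 [ 0.5624 -0.0997  0.2594] [ 0.1148 -0.0618 -0.0888]
```

Call:
jog_arm(offset=[[0,0,0],[0,0,0]], angular=[[0,0,0],[0,0,0]], claw=[-1,-1])

```text
time_s: 6.2
tcp_pos: [0.4495, -0.041, 0.3488]
orientation: [0.729, 0.646, 0.155, 0.165]
ft_force: [0.3, 0.3, -0.1]
width: 0.0007
```

```bash
cat > q.py <<'E'
from st import *
from scipy.spatial.transform import Rotation as R
s=r.read_state(); M=R.from_quat(s['orientation']).as_matrix(); tz=-M[:,2]
print(s['time_s'],s['tcp_pos'].round(4),"tilt",np.degrees(np.arctan2(-tz@ex,tz[2])).round(2),"side",np.degrees(tz@ey).round(2),"jaw yaw err",np.degrees(np.arcsin(M[:,1]@ey)).round(2),s['ft_force'].round(2),s['joint_pos'].round(2))
tip=s['tcp_pos']-.0972*tz
def sn(t): 
    es,en=axes(np.radians(t)); d=tip-H; return np.round([d@es*1e3,d@ey*1e3,d@en*1e3-50],1)
print("tip s,y,n above face @30.0",sn(30.0),"@30.9",sn(30.9))
E
python3 q.py; nproc >/dev/null
```

```text
6.2 [ 0.4495 -0.041   0.3488] tilt 26.14 side -1.01 jaw yaw err 0.52 [ 0.28  0.32 -0.06] [-0.77  0.21  0.94  2.31 -0.65  0.3   0.59]
tip s,y,n above face @30.0 [ 99.3  42.9 137.3] @30.9 [102.3  42.9 135.7]
```

Call:
jog_arm(offset=[[0.03,-0.015,0],[0.06,-0.03,-0.02],[0.09,-0.05,-0.045],[0.1,-0.057,-0.065],[0.102,-0.057,-0.077],[0.102,-0.057,-0.083],[0.102,-0.057,-0.083]], angular=[[0,0,0],[0,0,0],[0,0,0],[0,0,0],[0,0,0],[0,0,0],[0,0,0]], claw=[-1,-1,-1,-1,-1,-1,-1])

```text
time_s: 6.9
tcp_pos: [0.5528, -0.0997, 0.2694]
orientation: [0.73, 0.646, 0.152, 0.162]
ft_force: [0.6, -0.0, 0.9]
width: 0.0004
```

```bash
python3 q.py
```

```text
6.9 [ 0.5528 -0.0997  0.2694] tilt 25.63 side -1.04 jaw yaw err 0.37 [ 0.56 -0.01  0.89] [-0.14  0.46  0.39  2.15 -1.1   0.23  1.09]
tip s,y,n above face @30.0 [154.2  -1.6  13.5] @30.9 [155.2  -1.6  11.1]
```

Call:
jog_arm(offset=[[0.002,0,-0.004],[0.004,-0.0005,-0.007],[0.005,-0.0007,-0.0086],[0.005,-0.0007,-0.0086]], angular=[[0,0,0],[0,0,0],[0,0,0],[0,0,0]], claw=[-1,-1,-1,-1])

```text
time_s: 7.3
tcp_pos: [0.5593, -0.0984, 0.2642]
orientation: [0.729, 0.648, 0.151, 0.16]
ft_force: [0.4, -0.6, 0.2]
width: 0.0004
```

```bash
python3 q.py
```

```text
7.3 [ 0.5593 -0.0984  0.2642] tilt 25.41 side -1.13 jaw yaw err 0.61 [ 0.43 -0.64  0.2 ] [-0.14  0.48  0.38  2.13 -1.1   0.23  1.09]
tip s,y,n above face @30.0 [156.6   0.8   5.9] @30.9 [157.5   0.8   3.4]
```

Call:
jog_arm(offset=[[0.008,-0.001,0.008],[0.015,-0.002,0.012],[0.015,-0.002,0.012]], angular=[[0.09,0.65,0],[0.17,1.29,0],[0.17,1.29,0]], claw=[-1,-1,-1])

```text
time_s: 7.6
tcp_pos: [0.5771, -0.1007, 0.2772]
orientation: [0.74, 0.659, 0.092, 0.095]
ft_force: [0.7, -0.4, -0.2]
width: 0.0005
```

```bash
python3 q.py
```

```text
7.6 [ 0.5771 -0.1007  0.2772] tilt 15.17 side -0.93 jaw yaw err 0.82 [ 0.65 -0.42 -0.23] [-0.35  0.58  0.73  1.95 -0.8   0.61  0.77]
tip s,y,n above face @30.0 [161.6   0.4  11.1] @30.9 [162.5   0.4   8.6]
```

Call:
jog_arm(offset=[[-0.004,0,-0.005],[-0.004,0,-0.0084],[-0.004,0,-0.0084],[-0.0033,0,-0.0094],[-0.0028,0,-0.0102],[-0.0028,0,-0.0102]], angular=[[0,0,0],[0,0,0],[0,0,0],[0,0,0],[0,0,0],[0,0,0]], claw=[-1,-1,-1,-1,-1,-1])

```text
time_s: 8.2
tcp_pos: [0.5706, -0.101, 0.2658]
orientation: [0.742, 0.658, 0.093, 0.092]
ft_force: [-3.1, 0.7, 2.5]
width: 0.0008
```

```bash
python3 q.py;  python3 - <<'E'
from st import *
c,K,T=sidec("s5"); print(tilt_side(c,K,T))
E
```

```text
8.2 [ 0.5706 -0.101   0.2658] tilt 14.94 side -1.13 jaw yaw err 0.54 [-3.14  0.7   2.46] [-0.33  0.59  0.71  1.97 -0.82  0.58  0.79]
tip s,y,n above face @30.0 [150.   -0.4   4.5] @30.9 [150.8  -0.4   2.1]
(np.float64(30.518078880394384), array([0.2, 0.2, 0.2, 0.8, 0.2, 0.1, 0. , 0.6]))
```

Call:
jog_arm(offset=[[0.0006,0,-0.001],[0.0006,0,-0.001],[-0.003,0,0.02],[-0.02,0,0.05]], angular=[[0,0,0],[0,0,0],[0,0,0],[0,0,0]], claw=[-1,-1,-1,-1])

```text
time_s: 8.65
tcp_pos: [0.5521, -0.1003, 0.3152]
orientation: [0.741, 0.658, 0.092, 0.092]
ft_force: [-0.1, 0.3, 1.1]
width: 0.0007
```

```bash
python3 q.py;  python3 - <<'E'
from st import *
c,K,T=sidec("s6"); print(tilt_side(c,K,T)); overlay(30.2,"ov6")
E
```

```text
8.65 [ 0.5521 -0.1003  0.3152] tilt 14.91 side -1.05 jaw yaw err 0.66 [-0.1   0.32  1.06] [-0.41  0.51  0.81  1.96 -0.71  0.67  0.71]
tip s,y,n above face @30.0 [158.7  -2.2  56.5] @30.9 [160.3  -2.2  54. ]
(np.float64(29.73401992184699), array([0.2, 0.5, 0. , 0.7, 0.3, 0.2, 0.1, 0.6]))
```

View pics/ov6_side.png

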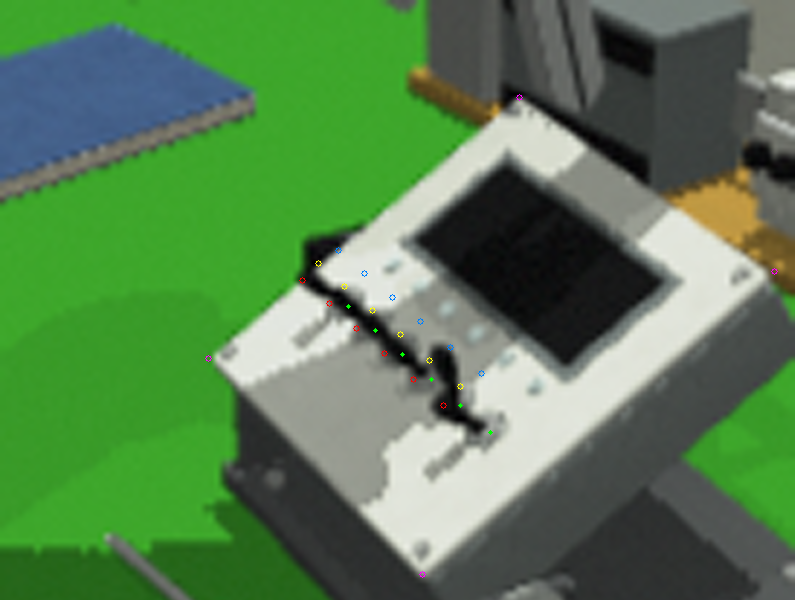

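View pics/ov6_top.png

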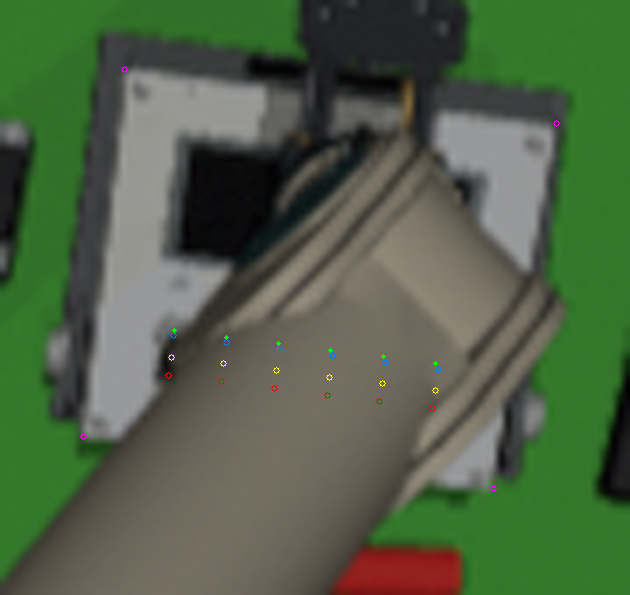

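Tilt reads 29.7–30.2°, right on target. Now the levers. I'll use a tool tilt of about 5° so the upward push always bears on the lever end, and compute the lever waypoints.

```bash
cat > w.py <<'E'
from st import *
tau=np.radians(5); tz=-np.sin(tau)*ex+np.cos(tau)*ez; t=np.radians(30)
def tcp(s,y,n): return pt(t,s/1e3,y/1e3,.05+n/1e3)+.0972*tz
E
python3 - <<'E'
from w import *
c=r.read_state()['tcp_pos']
for p in((3,62.5,45),(3,62.5,17)): print(p,tcp(*p).round(4),(tcp(*p)-c).round(4))
print("10mm s",(axes(t)[0]*.01).round(4),"10mm n",(axes(t)[1]*.01).round(4),"25mm y",(-.025*ey).round(4))
E
```

```text
(3, 62.5, 45) [ 0.4494 -0.0195  0.2303] [-0.1026  0.0815 -0.087 ]
(3, 62.5, 17) [ 0.4632 -0.0213  0.2061] [-0.0887  0.0797 -0.1112]
10mm s [ 0.0086 -0.0011  0.005 ] 10mm n [-0.005   0.0007  0.0087] 25mm y [-0.0033 -0.0248 -0.    ]
```

Call:
jog_arm(offset=[[-0.025,0.02,0],[-0.05,0.04,-0.005],[-0.075,0.06,-0.02],[-0.095,0.075,-0.05],[-0.103,0.081,-0.08],[-0.103,0.081,-0.087],[-0.103,0.081,-0.087]], angular=[[0.04,0.3,0],[0.08,0.6,0],[0.12,0.9,0],[0.17,1.23,0],[0.17,1.23,0],[0.17,1.23,0],[0.17,1.23,0]], claw=[-1,-1,-1,-1,-1,-1,-1])

```text
time_s: 9.5
tcp_pos: [0.4484, -0.0201, 0.2279]
orientation: [0.748, 0.662, 0.036, 0.026]
ft_force: [0.9, -1.4, -0.2]
width: 0.0005
```

```bash
python3 q.py; python3 - <<'E'
from st import *
c,K,T=sidec("s7"); print(tilt_side(c,K,T)); overlay(30.0,"ov7")
E
```

```text
9.5 [ 0.4484 -0.0201  0.2279] tilt 4.95 side -1.09 jaw yaw err 0.55 [ 0.89 -1.37 -0.25] [-0.52  0.55  0.74  2.21 -0.78  0.55  0.68]
tip s,y,n above face @30.0 [ 1.  63.7 43.4] @30.9 [ 2.4 63.7 43.4]
(np.float64(29.785548237870934), array([0.2, 0.5, 0. , 0.7, 0.2, 0.1, 0.1, 0.5]))
```

View pics/ov7_side.png

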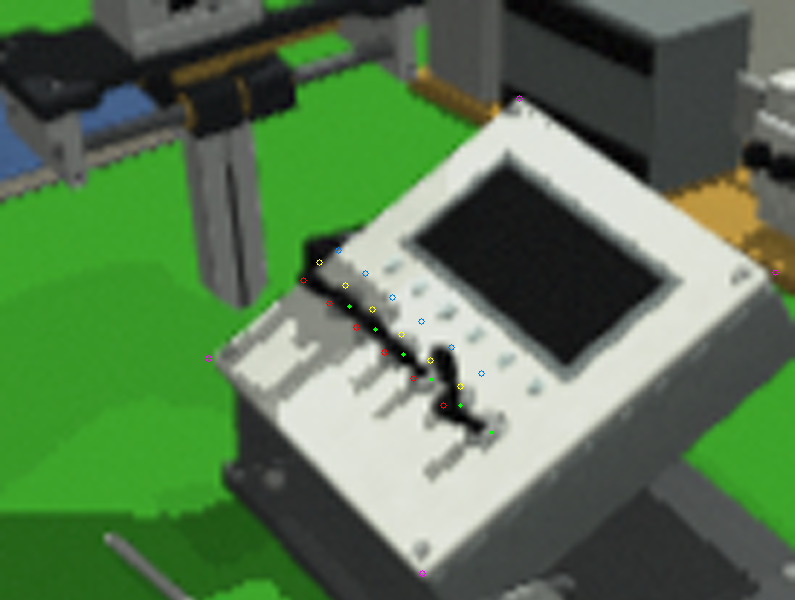

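View pics/ov7_top.png

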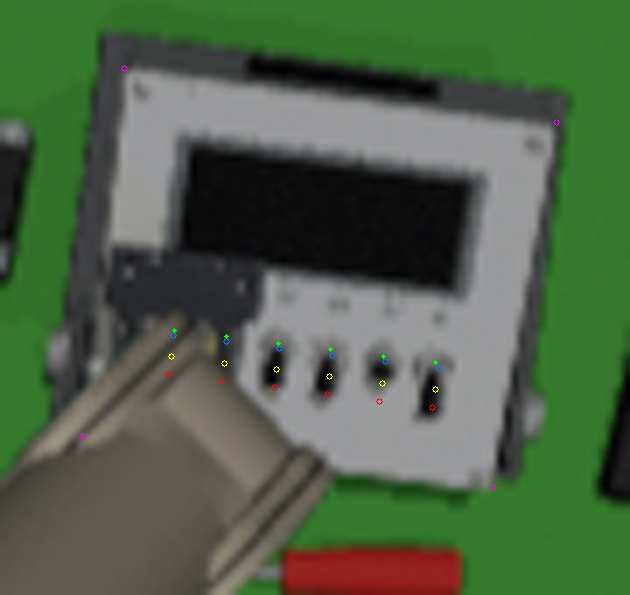

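Call:
jog_arm(offset=[[0.004,0,-0.008],[0.009,-0.001,-0.016],[0.013,-0.002,-0.0226],[0.013,-0.002,-0.0226],[0.017,-0.0024,-0.0201]], angular=[[0,0,0],[0,0,0],[0,0,0],[0,0,0],[0,0,0]], claw=[-1,-1,-1,-1,-1])

```text
time_s: 10.15
tcp_pos: [0.4646, -0.0224, 0.2083]
orientation: [0.748, 0.662, 0.036, 0.026]
ft_force: [-0.5, 0.2, -0.1]
width: 0.0006
```

```bash
python3 q.py
```

```text
10.15 [ 0.4646 -0.0224  0.2083] tilt 4.93 side -1.14 jaw yaw err 0.53 [-0.48  0.18 -0.14] [-0.47  0.6   0.68  2.19 -0.83  0.53  0.72]
tip s,y,n above face @30.0 [ 5.3 63.6 18.3] @30.9 [ 6.4 63.6 18.2]
```

Call:
jog_arm(offset=[[0.0017,-0.0002,0.001],[0.0034,-0.0004,0.002],[0.005,-0.0006,0.003],[0.0068,-0.0009,0.004],[0.0085,-0.0011,0.005],[0.0102,-0.0013,0.006],[0.012,-0.0015,0.007],[0.0135,-0.0017,0.0079]], angular=[[0,0,0],[0,0,0],[0,0,0],[0,0,0],[0,0,0],[0,0,0],[0,0,0],[0,0,0]], claw=[-1,-1,-1,-1,-1,-1,-1,-1])

```text
time_s: 10.95
tcp_pos: [0.4755, -0.0235, 0.216]
orientation: [0.748, 0.662, 0.035, 0.024]
ft_force: [-8.8, 0.6, 5.0]
width: 0.0006
```

```bash
python3 q.py
```

```text
10.95 [ 0.4755 -0.0235  0.216 ] tilt 4.65 side -1.23 jaw yaw err 0.56 [-8.79  0.62  4.96] [-0.48  0.6   0.71  2.15 -0.8   0.57  0.69]
tip s,y,n above face @30.0 [18.3 64.  19.7] @30.9 [19.3 64.  19.4]
```

```bash
python3 - <<'E'
from st import *
c,K,T=sidec("s8"); print(tilt_side(c,K,T)); overlay(30.0,"ov8")
E
```

```text
(np.float64(29.268833196204433), array([0.3, 0. , 0.1, 0.7, 0.1, 0.1, 0.1, 0.3]))
```

View pics/ov8_side.png

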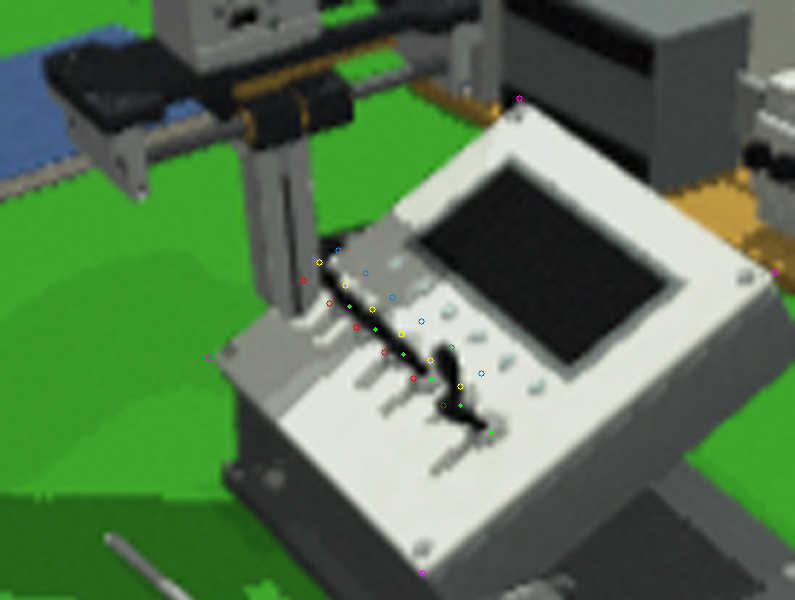

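Call:
jog_arm(offset=[[-0.001,0,0.0017],[0.00015,0,0.00275],[0.0013,-0.0002,0.0038],[0.0024,-0.0003,0.0048],[0.0036,-0.0004,0.0058]], angular=[[0,0,0],[0,0,0],[0,0,0],[0,0,0],[0,0,0]], claw=[-1,-1,-1,-1,-1])

```text
time_s: 11.6
tcp_pos: [0.4826, -0.0244, 0.2225]
orientation: [0.748, 0.662, 0.036, 0.027]
ft_force: [-1.0, -0.1, -1.7]
width: 0.0008
```

```bash
cat >> q.py <<'E'
es,en=axes(np.radians(29.5)); f=-s['ft_force']; d=tip-H
Fs,Fn=f@es,f@en; print("force on panel s,n: %.1f %.1f  y %.1f"%(Fs,Fn,f@ey), "lean moment %.2f"%((d@en+.01)*Fs-(d@es+.013)*Fn))
E
python3 q.py
```

```text
11.6 [ 0.4826 -0.0244  0.2225] tilt 5.06 side -1.13 jaw yaw err 0.57 [-1.05 -0.14 -1.74] [-0.49  0.6   0.73  2.13 -0.78  0.59  0.68]
tip s,y,n above face @30.0 [28.3 64.  21.4] @30.9 [29.4 64.  20.9]
force on panel s,n: 1.7 1.0  y 0.3 lean moment 0.10
```

Call:
jog_arm(offset=[[0.0008,-0.0001,0.0007],[0.0015,-0.0002,0.0013],[0.0022,-0.0003,0.002]], angular=[[0,0,0],[0,0,0],[0,0,0]], claw=[-1,-1,-1])

```text
time_s: 11.9
tcp_pos: [0.4845, -0.0245, 0.2244]
orientation: [0.748, 0.662, 0.036, 0.027]
ft_force: [-2.0, 0.4, -2.2]
width: 0.0008
```

```bash
python3 q.py
```

```text
11.9 [ 0.4845 -0.0245  0.2244] tilt 5.03 side -1.15 jaw yaw err 0.58 [-2.03  0.43 -2.21] [-0.49  0.6   0.73  2.12 -0.78  0.6   0.67]
tip s,y,n above face @30.0 [30.9 64.1 22.1] @30.9 [32.  64.1 21.6]
force on panel s,n: 2.9 0.9  y -0.2 lean moment 0.20
```

Call:
jog_arm(offset=[[0.0008,-0.0001,0.0007],[0.0015,-0.0002,0.0013]], angular=[[0,0,0],[0,0,0]], claw=[-1,-1])

```text
time_s: 12.1
tcp_pos: [0.486, -0.0248, 0.2257]
orientation: [0.748, 0.662, 0.036, 0.027]
ft_force: [-2.6, -0.0, -2.4]
width: -0.0
```

```bash
python3 q.py; python3 - <<'E'
from st import *
c,K,T=sidec("s9"); print(tilt_side(c,K,T)); overlay(29.4,"ov9")
E
```

```text
12.1 [ 0.486  -0.0248  0.2257] tilt 5.03 side -1.15 jaw yaw err 0.57 [-2.61 -0.04 -2.44] [-0.49  0.6   0.73  2.12 -0.77  0.6   0.67]
tip s,y,n above face @30.0 [32.8 64.1 22.5] @30.9 [33.9 64.1 22. ]
force on panel s,n: 3.4 0.8  y 0.4 lean moment 0.25
(np.float64(28.991255838463776), array([0.4, 0.6, 0.2, 0.8, 0.1, 0.3, 0.1, 0.5]))
```

View pics/ov9_side.png

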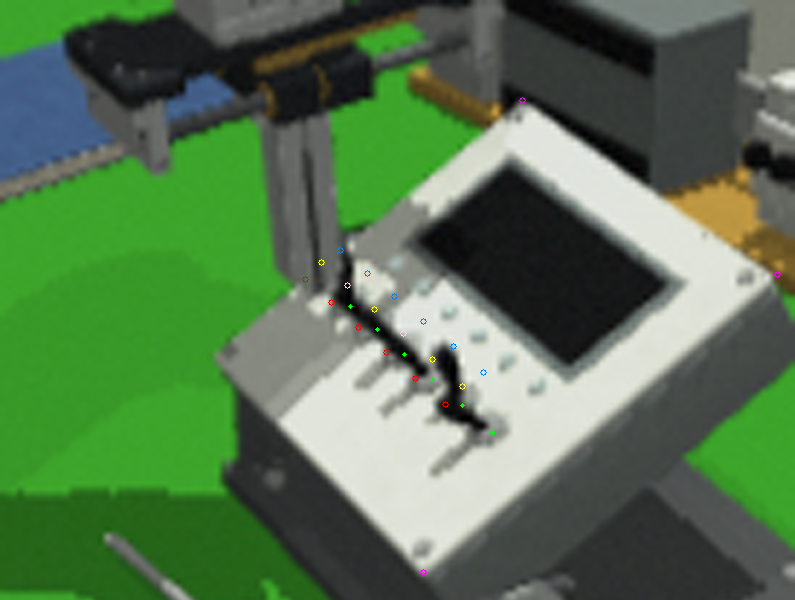

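Call:
jog_arm(offset=[[0.0007,-0.0001,0.0005],[0.0014,-0.0002,0.001]], angular=[[0,0,0],[0,0,0]], claw=[-1,-1])

```text
time_s: 12.45
tcp_pos: [0.4863, -0.0248, 0.2263]
orientation: [0.748, 0.662, 0.036, 0.026]
ft_force: [-4.7, 0.4, -4.1]
width: 0.0006
```

```bash
python3 q.py
```

```text
12.45 [ 0.4863 -0.0248  0.2263] tilt 4.89 side -1.17 jaw yaw err 0.57 [-4.66  0.43 -4.13] [-0.49  0.6   0.74  2.12 -0.77  0.61  0.66]
tip s,y,n above face @30.0 [33.1 64.1 23. ] @30.9 [34.2 64.1 22.4]
force on panel s,n: 6.1 1.3  y 0.2 lean moment 0.45
```

Contact stiffened (3.4→6.1 N over 0.3 mm), so lever 1 is on its stop. Moving over to lever 3.

Call:
jog_arm(offset=[[-0.01,0.001,0.002],[-0.025,0.003,0.014],[-0.035,-0.015,0.012],[-0.041,-0.035,0.006],[-0.0426,-0.0464,0.0024],[-0.038,-0.047,-0.006],[-0.034,-0.048,-0.013],[-0.031,-0.048,-0.0176],[-0.031,-0.048,-0.0176]], angular=[[0,0,0],[0,0,0],[0,0,0],[0,0,0],[0,0,0],[0,0,0],[0,0,0],[0,0,0],[0,0,0]], claw=[-1,-1,-1,-1,-1,-1,-1,-1,-1])

```text
time_s: 13.35
tcp_pos: [0.457, -0.0724, 0.2084]
orientation: [0.748, 0.663, 0.036, 0.027]
ft_force: [0.8, -0.5, -0.9]
width: 0.0001
```

```bash
python3 q.py; python3 - <<'E'
from st import *
c,K,T=sidec("s10"); print(tilt_side(c,K,T)); overlay(29.3,"ov10")
E
```

```text
13.35 [ 0.457  -0.0724  0.2084] tilt 5.01 side -1.15 jaw yaw err 0.64 [ 0.76 -0.47 -0.87] [-0.34  0.59  0.66  2.19 -0.83  0.52  0.83]
tip s,y,n above face @30.0 [ 4.7 13.  18.8] @30.9 [ 5.7 13.  18.7]
force on panel s,n: -0.3 1.2  y 0.4 lean moment -0.04
(np.float64(28.98351441663232), array([0.5, 0.8, 0.2, 0.8, 0.1, 0.1, 0. , 0.3]))
```

View pics/ov10_side.png

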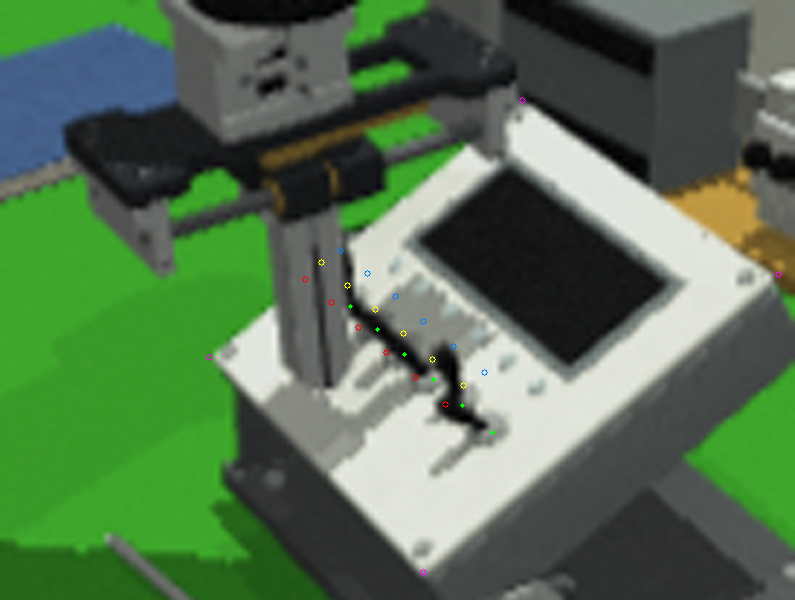

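View pics/ov10_top.png

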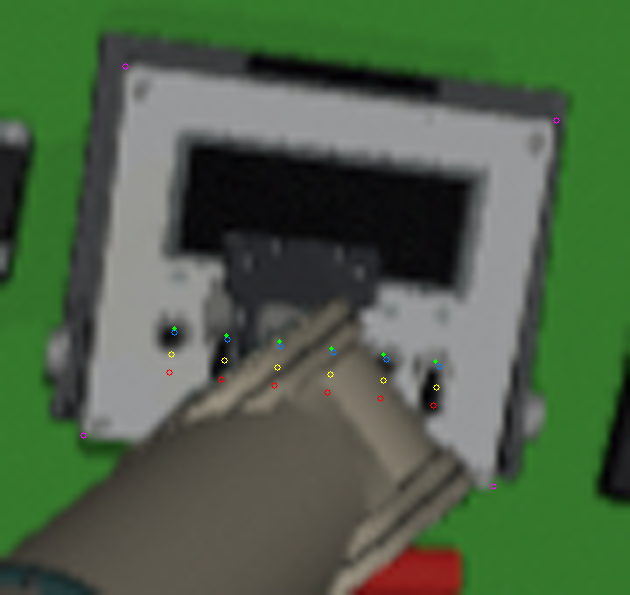

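Call:
jog_arm(offset=[[0.002,-0.0003,-0.0035],[0.0048,-0.0007,-0.0018],[0.0057,-0.0008,-0.0004],[0.0066,-0.0009,0.001],[0.0075,-0.001,0.0024]], angular=[[0,0,0],[0,0,0],[0,0,0],[0,0,0],[0,0,0]], claw=[-1,-1,-1,-1,-1])

```text
time_s: 14.0
tcp_pos: [0.464, -0.074, 0.2117]
orientation: [0.748, 0.662, 0.036, 0.027]
ft_force: [-0.5, 0.1, 0.0]
width: 0.0003
```

```bash
python3 q.py
```

```text
14.0 [ 0.464  -0.074   0.2117] tilt 5.05 side -1.15 jaw yaw err 0.57 [-0.47  0.12  0.01] [-0.35  0.59  0.68  2.17 -0.81  0.54  0.82]
tip s,y,n above face @30.0 [12.6 12.3 18. ] @30.9 [13.6 12.3 17.8]
force on panel s,n: 0.4 -0.2  y -0.1 lean moment 0.04
```

Call:
jog_arm(offset=[[0.001,-0.0001,0.0013],[0.002,-0.0002,0.0025],[0.003,-0.0003,0.0038]], angular=[[0,0,0],[0,0,0],[0,0,0]], claw=[-1,-1,-1])

```text
time_s: 14.3
tcp_pos: [0.4666, -0.0742, 0.2153]
orientation: [0.748, 0.662, 0.036, 0.026]
ft_force: [-1.0, 0.5, -1.6]
width: 0.0006
```

```bash
python3 q.py
```

```text
14.3 [ 0.4666 -0.0742  0.2153] tilt 4.99 side -1.16 jaw yaw err 0.57 [-0.97  0.48 -1.62] [-0.36  0.59  0.69  2.16 -0.8   0.56  0.81]
tip s,y,n above face @30.0 [16.6 12.5 19.9] @30.9 [17.6 12.5 19.6]
force on panel s,n: 1.7 0.9  y -0.4 lean moment 0.11
```

Call:
jog_arm(offset=[[0.0011,-0.0001,0.0011],[0.0022,-0.0002,0.0023],[0.0032,-0.0003,0.0034],[0.0043,-0.0005,0.0045]], angular=[[0,0,0],[0,0,0],[0,0,0],[0,0,0]], claw=[-1,-1,-1,-1])

```text
time_s: 14.7
tcp_pos: [0.4708, -0.0747, 0.2197]
orientation: [0.748, 0.662, 0.036, 0.026]
ft_force: [-2.7, 0.4, -2.0]
width: 0.0009
```

```bash
python3 q.py
```

```text
14.7 [ 0.4708 -0.0747  0.2197] tilt 4.98 side -1.16 jaw yaw err 0.57 [-2.73  0.4  -1.98] [-0.36  0.59  0.7   2.15 -0.79  0.58  0.79]
tip s,y,n above face @30.0 [22.4 12.6 21.5] @30.9 [23.5 12.6 21.2]
force on panel s,n: 3.4 0.4  y -0.0 lean moment 0.26
```

Call:
jog_arm(offset=[[0.0012,-0.0001,0.0009],[0.0024,-0.0003,0.0018],[0.0036,-0.0004,0.0027],[0.0048,-0.0006,0.0036],[0.0058,-0.0007,0.0044]], angular=[[0,0,0],[0,0,0],[0,0,0],[0,0,0],[0,0,0]], claw=[-1,-1,-1,-1,-1])

```text
time_s: 15.2
tcp_pos: [0.477, -0.0755, 0.2243]
orientation: [0.748, 0.662, 0.036, 0.027]
ft_force: [-1.3, 0.7, -2.4]
width: 0.0006
```

```bash
python3 q.py
```

```text
15.2 [ 0.477  -0.0755  0.2243] tilt 5.03 side -1.15 jaw yaw err 0.57 [-1.3   0.67 -2.44] [-0.37  0.59  0.71  2.13 -0.77  0.6   0.78]
tip s,y,n above face @30.0 [30.2 12.6 22.4] @30.9 [31.3 12.6 21.9]
force on panel s,n: 2.4 1.4  y -0.5 lean moment 0.14
```

Call:
jog_arm(offset=[[0.0008,-0.0001,0.0006],[0.0016,-0.0002,0.0012],[0.0024,-0.0003,0.0017]], angular=[[0,0,0],[0,0,0],[0,0,0]], claw=[-1,-1,-1])

```text
time_s: 15.5
tcp_pos: [0.4788, -0.0757, 0.2257]
orientation: [0.748, 0.662, 0.036, 0.026]
ft_force: [-3.7, 0.1, -3.6]
width: 0.0005
```

```bash
python3 q.py
```

```text
15.5 [ 0.4788 -0.0757  0.2257] tilt 4.96 side -1.16 jaw yaw err 0.57 [-3.71  0.09 -3.6 ] [-0.37  0.59  0.72  2.12 -0.77  0.6   0.77]
tip s,y,n above face @30.0 [32.4 12.6 22.8] @30.9 [33.6 12.6 22.2]
force on panel s,n: 5.0 1.3  y 0.4 lean moment 0.35
```

Call:
jog_arm(offset=[[0.0005,0,0.0003],[0.0007,0,0.0005]], angular=[[0,0,0],[0,0,0]], claw=[-1,-1])

```text
time_s: 15.7
tcp_pos: [0.479, -0.0756, 0.2259]
orientation: [0.748, 0.662, 0.036, 0.026]
ft_force: [-4.2, -0.9, -3.8]
width: 0.0006
```

```bash
python3 q.py; python3 - <<'E'
from st import *
c,K,T=sidec("s11"); print(tilt_side(c,K,T))
E
```

```text
15.7 [ 0.479  -0.0756  0.2259] tilt 4.89 side -1.16 jaw yaw err 0.57 [-4.23 -0.86 -3.8 ] [-0.37  0.59  0.72  2.12 -0.77  0.61  0.77]
tip s,y,n above face @30.0 [32.5 12.7 22.9] @30.9 [33.6 12.7 22.4]
force on panel s,n: 5.4 1.3  y 1.4 lean moment 0.39
(np.float64(29.06768908929685), array([0.1, 0.1, 0.2, 0.8, 0. , 0.2, 0.1, 0.4]))
```

Lever 3 is on its stop and the panel is unchanged. Next is lever 4.

Call:
jog_arm(offset=[[-0.01,0.001,0.002],[-0.025,0.003,0.014],[-0.035,-0.008,0.01],[-0.039,-0.02,0.0024],[-0.034,-0.021,-0.006],[-0.029,-0.021,-0.015],[-0.025,-0.022,-0.022],[-0.022,-0.0225,-0.02],[-0.02,-0.0227,-0.019],[-0.0187,-0.0229,-0.0178]], angular=[[0,0,0],[0,0,0],[0,0,0],[0,0,0],[0,0,0],[0,0,0],[0,0,0],[0,0,0],[0,0,0],[0,0,0]], claw=[-1,-1,-1,-1,-1,-1,-1,-1,-1,-1])

```text
time_s: 16.75
tcp_pos: [0.4618, -0.0987, 0.2088]
orientation: [0.748, 0.662, 0.036, 0.027]
ft_force: [-0.2, 0.6, 0.8]
width: 0.0002
```

```bash
python3 q.py
```

```text
16.75 [ 0.4618 -0.0987  0.2088] tilt 5.06 side -1.13 jaw yaw err 0.59 [-0.21  0.59  0.77] [-0.28  0.6   0.66  2.17 -0.82  0.54  0.88]
tip s,y,n above face @30.0 [ 12.1 -12.4  15. ] @30.9 [ 13.1 -12.4  14.8]
force on panel s,n: -0.1 -0.8  y -0.6 lean moment 0.01
```

Now the upward push with a slight lift, as for lever 3.

Call:
jog_arm(offset=[[0.0009,-0.0001,0.0014],[0.0018,-0.0002,0.0028],[0.0027,-0.0003,0.0042],[0.0036,-0.0004,0.0056]], angular=[[0,0,0],[0,0,0],[0,0,0],[0,0,0]], claw=[-1,-1,-1,-1])

```text
time_s: 17.15
tcp_pos: [0.464, -0.0988, 0.214]
orientation: [0.748, 0.662, 0.036, 0.026]
ft_force: [-2.9, 0.1, -2.2]
width: 0.0002
```

```bash
python3 q.py
```

```text
17.15 [ 0.464  -0.0988  0.214 ] tilt 4.92 side -1.18 jaw yaw err 0.57 [-2.93  0.11 -2.18] [-0.29  0.59  0.68  2.16 -0.8   0.56  0.86]
tip s,y,n above face @30.0 [ 16.4 -12.2  18.4] @30.9 [ 17.5 -12.2  18.2]
force on panel s,n: 3.6 0.5  y 0.3 lean moment 0.27
```

Call:
jog_arm(offset=[[0.0011,-0.0001,0.0012],[0.0022,-0.0002,0.0024],[0.0033,-0.0003,0.0036],[0.0044,-0.0005,0.0046],[0.0056,-0.0006,0.0055],[0.0068,-0.0008,0.0064]], angular=[[0,0,0],[0,0,0],[0,0,0],[0,0,0],[0,0,0],[0,0,0]], claw=[-1,-1,-1,-1,-1,-1])

```text
time_s: 17.75
tcp_pos: [0.4718, -0.0999, 0.2206]
orientation: [0.748, 0.662, 0.036, 0.027]
ft_force: [-2.4, 0.7, -1.5]
width: 0.0004
```

```bash
python3 q.py
```

```text
17.75 [ 0.4718 -0.0999  0.2206] tilt 5.03 side -1.15 jaw yaw err 0.57 [-2.43  0.7  -1.48] [-0.31  0.59  0.7   2.13 -0.78  0.59  0.84]
tip s,y,n above face @30.0 [ 26.7 -12.3  20.2] @30.9 [ 27.8 -12.3  19.7]
force on panel s,n: 2.9 0.1  y -0.4 lean moment 0.23
```

Call:
jog_arm(offset=[[0.0012,-0.0001,0.0009],[0.0024,-0.0003,0.0018],[0.0034,-0.0004,0.0025],[0.0042,-0.0005,0.0031]], angular=[[0,0,0],[0,0,0],[0,0,0],[0,0,0]], claw=[-1,-1,-1,-1])

```text
time_s: 18.15
tcp_pos: [0.4754, -0.1003, 0.2235]
orientation: [0.748, 0.662, 0.036, 0.026]
ft_force: [-4.5, 0.3, -4.3]
width: 0.0005
```

```bash
python3 q.py
```

```text
18.15 [ 0.4754 -0.1003  0.2235] tilt 4.96 side -1.16 jaw yaw err 0.57 [-4.55  0.33 -4.26] [-0.31  0.59  0.71  2.12 -0.77  0.6   0.83]
tip s,y,n above face @30.0 [ 31.2 -12.2  20.9] @30.9 [ 32.3 -12.2  20.4]
force on panel s,n: 6.1 1.5  y 0.3 lean moment 0.43
```

Call:
jog_arm(offset=[[0.0004,0,0.0003],[0.0004,0,0.0003]], angular=[[0,0,0],[0,0,0]], claw=[-1,-1])

```text
time_s: 18.35
tcp_pos: [0.4755, -0.1003, 0.2237]
orientation: [0.748, 0.662, 0.036, 0.026]
ft_force: [-4.6, 0.1, -2.9]
width: 0.0006
```

```bash
python3 q.py; python3 - <<'E'
from st import *
c,K,T=sidec("s12"); print(tilt_side(c,K,T)); overlay(29.2,"ov12")
E
```

```text
18.35 [ 0.4755 -0.1003  0.2237] tilt 4.93 side -1.16 jaw yaw err 0.56 [-4.57  0.08 -2.94] [-0.31  0.6   0.71  2.12 -0.77  0.6   0.82]
tip s,y,n above face @30.0 [ 31.3 -12.2  21. ] @30.9 [ 32.4 -12.2  20.5]
force on panel s,n: 5.4 0.3  y 0.5 lean moment 0.42
(np.float64(28.957793567417735), array([0.1, 0.1, 0.2, 0.8, 0.2, 0.3, 0.1, 0.5]))
```

View pics/ov12_side.png

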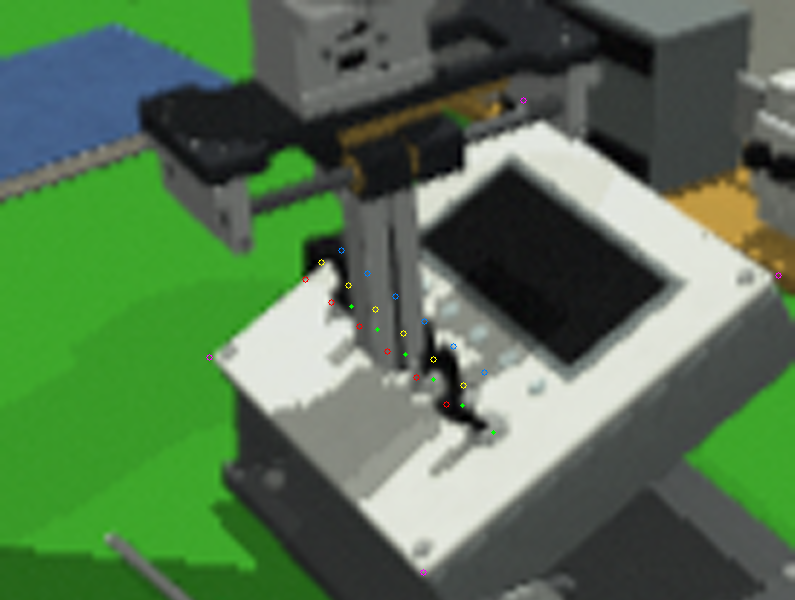

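Lever 4 is on its stop. Next is lever 5, pushed down from its up-slope side.

Call:
jog_arm(offset=[[-0.008,0.001,-0.001],[-0.018,0.002,0.015],[-0.017,0.002,0.03],[0,-0.015,0.042],[0.0215,-0.0283,0.046],[0.027,-0.029,0.036],[0.033,-0.03,0.025],[0.0365,-0.0303,0.0186],[0.0365,-0.0303,0.0186]], angular=[[0,0,0],[0,0,0],[0,0,0],[0,0,0],[0,0,0],[0,0,0],[0,0,0],[0,0,0],[0,0,0]], claw=[-1,-1,-1,-1,-1,-1,-1,-1,-1])

```text
time_s: 19.4
tcp_pos: [0.5121, -0.1299, 0.2409]
orientation: [0.748, 0.662, 0.036, 0.025]
ft_force: [-0.5, -0.6, 0.4]
width: 0.0005
```

```bash
python3 q.py; python3 - <<'E'
from st import *
overlay(29.2,"ov13")
E
```

```text
19.4 [ 0.5121 -0.1299  0.2409] tilt 4.86 side -1.18 jaw yaw err 0.58 [-0.47 -0.6   0.4 ] [-0.27  0.62  0.74  1.99 -0.72  0.71  0.8 ]
tip s,y,n above face @30.0 [ 74.5 -36.6  15.9] @30.9 [ 75.6 -36.6  14.7]
force on panel s,n: 0.1 -0.5  y 0.7 lean moment 0.06
```

View pics/ov13_side.png

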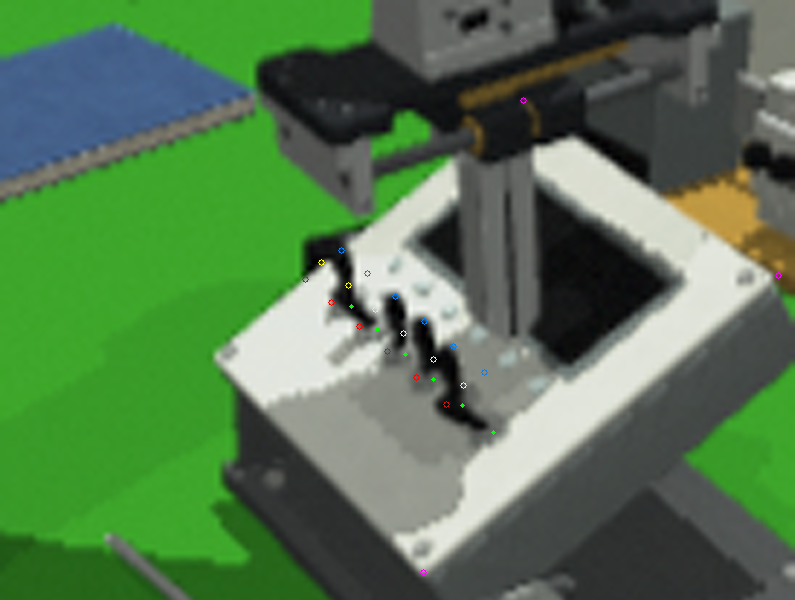

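Call:
jog_arm(offset=[[-0.004,0.0005,-0.0023],[-0.007,0.0009,-0.004],[-0.009,0.0012,-0.0051],[-0.011,0.0015,-0.0062],[-0.013,0.0017,-0.0073],[-0.015,0.002,-0.0085],[-0.017,0.0022,-0.0096]], angular=[[0,0,0],[0,0,0],[0,0,0],[0,0,0],[0,0,0],[0,0,0],[0,0,0]], claw=[-1,-1,-1,-1,-1,-1,-1])

```text
time_s: 20.2
tcp_pos: [0.4969, -0.1287, 0.2336]
orientation: [0.748, 0.662, 0.037, 0.028]
ft_force: [1.4, 1.3, 8.3]
width: 0.0005
```

```bash
python3 q.py
```

```text
20.2 [ 0.4969 -0.1287  0.2336] tilt 5.21 side -1.14 jaw yaw err 0.56 [1.41 1.3  8.28] [-0.26  0.61  0.73  2.04 -0.74  0.66  0.83]
tip s,y,n above face @30.0 [ 58.3 -37.6  17. ] @30.9 [ 59.4 -37.6  16. ]
force on panel s,n: -5.1 -6.6  y -1.5 lean moment 0.07
```

Call:
jog_arm(offset=[[-0.0006,0,0.001],[-0.0023,0.0002,0.0001],[-0.004,0.0004,-0.0009],[-0.0057,0.0006,-0.0019]], angular=[[0,0,0],[0,0,0],[0,0,0],[0,0,0]], claw=[-1,-1,-1,-1])

```text
time_s: 20.6
tcp_pos: [0.4904, -0.1281, 0.2316]
orientation: [0.748, 0.662, 0.037, 0.027]
ft_force: [0.1, 0.1, 6.5]
width: 0.0008
```

```bash
python3 q.py
```

```text
20.6 [ 0.4904 -0.1281  0.2316] tilt 5.1 side -1.15 jaw yaw err 0.56 [0.08 0.14 6.53] [-0.26  0.61  0.72  2.06 -0.75  0.65  0.84]
tip s,y,n above face @30.0 [ 51.4 -37.8  18.5] @30.9 [ 52.5 -37.8  17.7]
force on panel s,n: -3.3 -5.7  y -0.2 lean moment 0.10
```

Call:
jog_arm(offset=[[-0.0009,0.0001,-0.0005],[-0.0017,0.0002,-0.001],[-0.0026,0.0003,-0.0015]], angular=[[0,0,0],[0,0,0],[0,0,0]], claw=[-1,-1,-1])

```text
time_s: 20.9
tcp_pos: [0.4874, -0.1277, 0.2298]
orientation: [0.748, 0.662, 0.036, 0.027]
ft_force: [0.9, 0.4, 4.1]
width: 0.0004
```

```bash
python3 q.py
```

```text
20.9 [ 0.4874 -0.1277  0.2298] tilt 5.05 side -1.15 jaw yaw err 0.56 [0.91 0.35 4.09] [-0.26  0.61  0.72  2.07 -0.75  0.64  0.85]
tip s,y,n above face @30.0 [ 47.9 -37.8  18.5] @30.9 [ 49.  -37.8  17.7]
force on panel s,n: -2.8 -3.1  y -0.5 lean moment -0.03
```

Call:
jog_arm(offset=[[-0.0009,0.0001,-0.0005],[-0.0017,0.0002,-0.001],[-0.0026,0.0003,-0.0015]], angular=[[0,0,0],[0,0,0],[0,0,0]], claw=[-1,-1,-1])

```text
time_s: 21.2
tcp_pos: [0.4848, -0.1274, 0.228]
orientation: [0.748, 0.662, 0.036, 0.027]
ft_force: [2.0, -0.7, 3.5]
width: 0.0005
```

```bash
python3 q.py; python3 -c "
from st import *
overlay(29.2,'ov14')"
```

```text
21.2 [ 0.4848 -0.1274  0.228 ] tilt 5.03 side -1.14 jaw yaw err 0.56 [ 1.99 -0.74  3.49] [-0.26  0.61  0.71  2.08 -0.76  0.64  0.85]
tip s,y,n above face @30.0 [ 44.7 -37.8  18.3] @30.9 [ 45.8 -37.8  17.6]
force on panel s,n: -3.5 -2.0  y 0.5 lean moment -0.16
```

View pics/ov14_side.png

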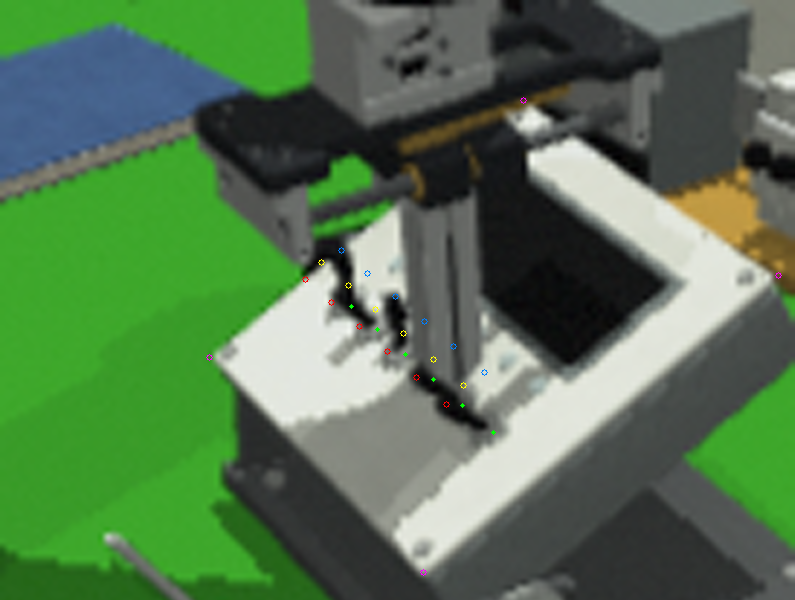

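Call:
jog_arm(offset=[[-0.0009,0.0001,-0.0005],[-0.0017,0.0002,-0.001],[-0.0022,0.0003,-0.0013]], angular=[[0,0,0],[0,0,0],[0,0,0]], claw=[-1,-1,-1])

```text
time_s: 21.6
tcp_pos: [0.4831, -0.1271, 0.2268]
orientation: [0.748, 0.662, 0.036, 0.027]
ft_force: [2.5, -0.4, 0.8]
width: 0.0006
```

```bash
python3 q.py
```

```text
21.6 [ 0.4831 -0.1271  0.2268] tilt 5.08 side -1.13 jaw yaw err 0.57 [ 2.52 -0.44  0.85] [-0.26  0.61  0.71  2.08 -0.76  0.63  0.86]
tip s,y,n above face @30.0 [ 42.6 -37.8  18.1] @30.9 [ 43.7 -37.8  17.4]
force on panel s,n: -2.6 0.5  y 0.1 lean moment -0.24
```

Call:
jog_arm(offset=[[-0.0009,0.0001,-0.0005],[-0.0017,0.0002,-0.001]], angular=[[0,0,0],[0,0,0]], claw=[-1,-1])

```text
time_s: 21.8
tcp_pos: [0.4823, -0.127, 0.2263]
orientation: [0.748, 0.662, 0.037, 0.028]
ft_force: [5.1, 1.6, 6.1]
width: 0.0002
```

```bash
python3 q.py
```

```text
21.8 [ 0.4823 -0.127   0.2263] tilt 5.21 side -1.13 jaw yaw err 0.57 [5.13 1.61 6.11] [-0.25  0.6   0.71  2.09 -0.76  0.62  0.86]
tip s,y,n above face @30.0 [ 41.9 -37.8  18. ] @30.9 [ 43.  -37.8  17.3]
force on panel s,n: -7.3 -2.9  y -2.3 lean moment -0.41
```

Call:
jog_arm(offset=[[-0.0006,0.0001,-0.0003],[-0.0006,0.0001,-0.0003]], angular=[[0,0,0],[0,0,0]], claw=[-1,-1])

```text
time_s: 22.0
tcp_pos: [0.4822, -0.127, 0.2263]
orientation: [0.748, 0.662, 0.038, 0.028]
ft_force: [5.1, 1.2, 4.9]
width: 0.0002
```

```bash
python3 q.py
```

```text
22.0 [ 0.4822 -0.127   0.2263] tilt 5.27 side -1.13 jaw yaw err 0.57 [5.14 1.18 4.94] [-0.25  0.6   0.71  2.09 -0.77  0.62  0.86]
tip s,y,n above face @30.0 [ 42.  -37.8  18. ] @30.9 [ 43.  -37.8  17.3]
force on panel s,n: -6.7 -1.9  y -1.9 lean moment -0.43
```

Lever 5 is down on its stop. Next I'll press lever 6 gently against its down stop to confirm it.

Call:
jog_arm(offset=[[0.008,-0.001,0.006],[0.0155,-0.002,0.01],[0.014,-0.015,0.01],[0.0122,-0.0265,0.009],[0.0122,-0.0265,0.009],[0.006,-0.0257,0.0055],[0.0002,-0.0249,0.002]], angular=[[0,0,0],[0,0,0],[0,0,0],[0,0,0],[0,0,0],[0,0,0],[0,0,0]], claw=[-1,-1,-1,-1,-1,-1,-1])

```text
time_s: 22.7
tcp_pos: [0.4796, -0.1514, 0.2269]
orientation: [0.748, 0.662, 0.036, 0.026]
ft_force: [-0.3, 0.8, 0.2]
width: 0.0005
```

```bash
python3 q.py
```

```text
22.7 [ 0.4796 -0.1514  0.2269] tilt 4.98 side -1.18 jaw yaw err 0.55 [-0.26  0.85  0.21] [-0.2   0.61  0.71  2.07 -0.76  0.64  0.9 ]
tip s,y,n above face @30.0 [ 42.4 -62.2  18.4] @30.9 [ 43.5 -62.2  17.7]
force on panel s,n: 0.2 -0.4  y -0.8 lean moment 0.04
```

Call:
jog_arm(offset=[[-0.0009,0.0001,-0.0005],[-0.0017,0.0002,-0.001]], angular=[[0,0,0],[0,0,0]], claw=[-1,-1])

```text
time_s: 22.9
tcp_pos: [0.4789, -0.1512, 0.2266]
orientation: [0.748, 0.662, 0.037, 0.027]
ft_force: [0.4, 1.0, 5.1]
width: 0.0003
```

```bash
python3 q.py
```

```text
22.9 [ 0.4789 -0.1512  0.2266] tilt 5.06 side -1.17 jaw yaw err 0.58 [0.38 0.97 5.05] [-0.2   0.61  0.7   2.07 -0.76  0.64  0.9 ]
tip s,y,n above face @30.0 [ 41.7 -62.1  18.4] @30.9 [ 42.8 -62.1  17.8]
force on panel s,n: -2.7 -4.3  y -1.0 lean moment 0.02
```

Call:
jog_arm(offset=[[-0.0009,0.0001,-0.0005],[-0.0013,0.0002,-0.0007]], angular=[[0,0,0],[0,0,0]], claw=[-1,-1])

```text
time_s: 23.1
tcp_pos: [0.4787, -0.1511, 0.2266]
orientation: [0.748, 0.662, 0.037, 0.028]
ft_force: [1.9, 0.2, 6.3]
width: 0.0005
```

```bash
python3 q.py
```

```text
23.1 [ 0.4787 -0.1511  0.2266] tilt 5.18 side -1.16 jaw yaw err 0.59 [1.88 0.19 6.26] [-0.2   0.61  0.7   2.08 -0.76  0.63  0.91]
tip s,y,n above face @30.0 [ 41.7 -62.1  18.4] @30.9 [ 42.8 -62.1  17.7]
force on panel s,n: -4.7 -4.5  y -0.4 lean moment -0.12
```

Call:
jog_arm(offset=[[-0.0009,0.0001,-0.0004],[-0.0009,0.0001,-0.0004]], angular=[[0,0,0],[0,0,0]], claw=[-1,-1])

```text
time_s: 23.3
tcp_pos: [0.4785, -0.1511, 0.2265]
orientation: [0.748, 0.662, 0.038, 0.028]
ft_force: [2.3, 0.5, 7.2]
width: 0.0003
```

```bash
python3 q.py
```

```text
23.3 [ 0.4785 -0.1511  0.2265] tilt 5.27 side -1.16 jaw yaw err 0.6 [2.29 0.51 7.18] [-0.2   0.61  0.7   2.08 -0.76  0.63  0.91]
tip s,y,n above face @30.0 [ 41.6 -62.1  18.4] @30.9 [ 42.7 -62.1  17.7]
force on panel s,n: -5.5 -5.2  y -0.8 lean moment -0.15
```

Call:
jog_arm(offset=[[0.008,-0.001,0.01],[0.006,0,0.025],[0.007,0.02,0.035],[0.011,0.055,0.035],[0.0163,0.0985,0.0344],[0.0163,0.0985,0.0344],[0.023,0.0975,0.022],[0.0303,0.0965,0.01],[0.0303,0.0965,0.01],[0.024,0.097,0.0065],[0.019,0.098,0.0035]], angular=[[0,0,0],[0,0,0],[0,0,0],[0,0,0],[0,0,0],[0,0,0],[0,0,0],[0,0,0],[0,0,0],[0,0,0],[0,0,0]], claw=[-1,-1,-1,-1,-1,-1,-1,-1,-1,-1,-1])

```text
time_s: 24.4
tcp_pos: [0.4953, -0.0546, 0.2287]
orientation: [0.749, 0.661, 0.036, 0.027]
ft_force: [2.6, -1.3, 1.1]
width: 0.0005
```

```bash
python3 q.py;python3 - <<'E'
from st import *
c,K,T=sidec("s15"); print(tilt_side(c,K,T)); overlay(29.2,"ov15")
E
```

```text
24.4 [ 0.4953 -0.0546  0.2287] tilt 5.08 side -1.08 jaw yaw err 0.43 [ 2.62 -1.28  1.11] [-0.43  0.61  0.74  2.09 -0.76  0.63  0.71]
tip s,y,n above face @30.0 [45.8 35.6 18.5] @30.9 [46.9 35.6 17.8]
force on panel s,n: -3.0 0.4  y 0.9 lean moment -0.26
(np.float64(29.043678035618584), array([0.6, 0.4, 0.1, 0.9, 0.2, 0.1, 0.1, 0.4]))
```

View pics/ov15_side.png

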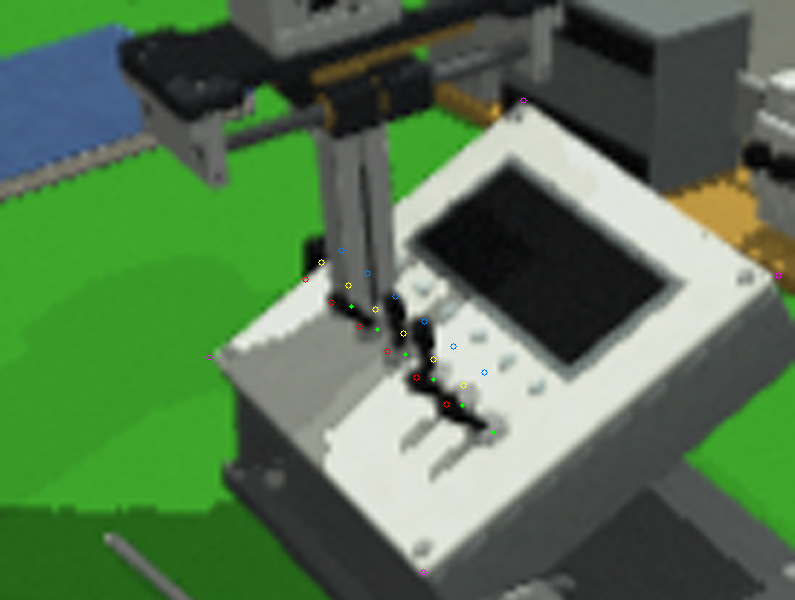

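Contact at s = 45.8 mm means lever 2 really was not fully down. Pressing it on to its stop.

Call:
jog_arm(offset=[[-0.0009,0.0003,-0.0005],[-0.0017,0.0005,-0.001],[-0.0026,0.0007,-0.0015]], angular=[[0,0,0],[0,0,0],[0,0,0]], claw=[-1,-1,-1])

```text
time_s: 24.85
tcp_pos: [0.4937, -0.0527, 0.2279]
orientation: [0.748, 0.662, 0.037, 0.027]
ft_force: [2.3, 0.2, 2.6]
width: 0.0003
```

```bash
python3 q.py
```

```text
24.85 [ 0.4937 -0.0527  0.2279] tilt 5.14 side -1.13 jaw yaw err 0.57 [2.32 0.23 2.6 ] [-0.43  0.6   0.73  2.09 -0.76  0.62  0.71]
tip s,y,n above face @30.0 [43.9 37.4 18.6] @30.9 [45.  37.4 17.9]
force on panel s,n: -3.3 -1.1  y -0.5 lean moment -0.19
```

Call:
jog_arm(offset=[[-0.0009,0.0001,-0.0005],[-0.0017,0.0002,-0.001],[-0.0022,0.0003,-0.0013]], angular=[[0,0,0],[0,0,0],[0,0,0]], claw=[-1,-1,-1])

```text
time_s: 25.15
tcp_pos: [0.4924, -0.0525, 0.2268]
orientation: [0.748, 0.662, 0.037, 0.028]
ft_force: [4.0, -0.9, 7.2]
width: 0.0002
```

```bash
python3 q.py
```

```text
25.15 [ 0.4924 -0.0525  0.2268] tilt 5.24 side -1.12 jaw yaw err 0.56 [ 3.99 -0.92  7.23] [-0.43  0.6   0.73  2.1  -0.77  0.61  0.71]
tip s,y,n above face @30.0 [42.3 37.3 18.3] @30.9 [43.4 37.3 17.7]
force on panel s,n: -7.1 -4.3  y 0.4 lean moment -0.32
```

Call:
jog_arm(offset=[[-0.0006,0.0001,-0.0003],[-0.0006,0.0001,-0.0003]], angular=[[0,0,0],[0,0,0]], claw=[-1,-1])

```text
time_s: 25.35
tcp_pos: [0.4923, -0.0525, 0.2268]
orientation: [0.748, 0.662, 0.038, 0.029]
ft_force: [3.5, -1.2, 6.5]
width: 0.0006
```

```bash
python3 q.py
```

```text
25.35 [ 0.4923 -0.0525  0.2268] tilt 5.31 side -1.12 jaw yaw err 0.55 [ 3.52 -1.17  6.5 ] [-0.43  0.6   0.73  2.1  -0.77  0.61  0.71]
tip s,y,n above face @30.0 [42.4 37.4 18.4] @30.9 [43.4 37.4 17.7]
force on panel s,n: -6.4 -3.9  y 0.7 lean moment -0.29
```

Call:
jog_arm(offset=[[0.008,-0.001,0.006],[0,0,0.03],[-0.01,0.01,0.07],[-0.02,0.05,0.1],[-0.03,0.1,0.12],[-0.04,0.15,0.12],[-0.05,0.2,0.12],[-0.06,0.25,0.12],[-0.07,0.3,0.12],[-0.08,0.34,0.12],[-0.08,0.34,0.12]], angular=[[0,0,0],[0,0,0],[0,0,0],[0,0,0],[0,0,0],[0,0,0],[0,0,0],[0,0,0],[0,0,0],[0,0,0],[0,0,0]], claw=[-1,-1,-1,-1,-1,-1,-1,-1,-1,-1,-1])

```text
time_s: 26.45
tcp_pos: [0.4069, 0.2953, 0.3442]
orientation: [0.744, 0.667, 0.035, 0.026]
ft_force: [0.5, -0.0, -0.4]
width: 0.0006
```

```bash
python3 meas.py m16; python3 - <<'E'
from st import *
c,K,T=sidec("s16"); print(tilt_side(c,K,T)); overlay(29.3,"ov16"); print(r.read_state()['tcp_pos'])
cv2.imwrite("pics/top16.png",cam("top")[0])
E
```

```text
[[368.6, 202.6], [307.6, 253.9], [270.1, 215.2], [325.1, 171.6]] [[334.2, 166.9], [324.8, 219.6], [266.2, 211.8], [272.6, 158.6]]
[ 0.631  -0.0063  0.1772] [0. 0.]
[ 0.6026 -0.205   0.1753] [0.0002 0.0002]
[ 0.4385 -0.1817  0.0816] [0.001 0.001]
[0.4651 0.017  0.086 ] [0.0003 0.0003]
lens [np.float64(0.2006), np.float64(0.1905), np.float64(0.2005), np.float64(0.1908)]
yaw -7.88 tilt 29.03 hinge [ 0.4934 -0.0884  0.0499] yslope deg 0.89
(np.float64(29.03449289932969), array([0.5, 0.8, 0.2, 0.8, 0.3, 0.4, 0.3, 0.5]))
[0.41049559 0.28628208 0.34580496]
```

View pics/ov16_side.png

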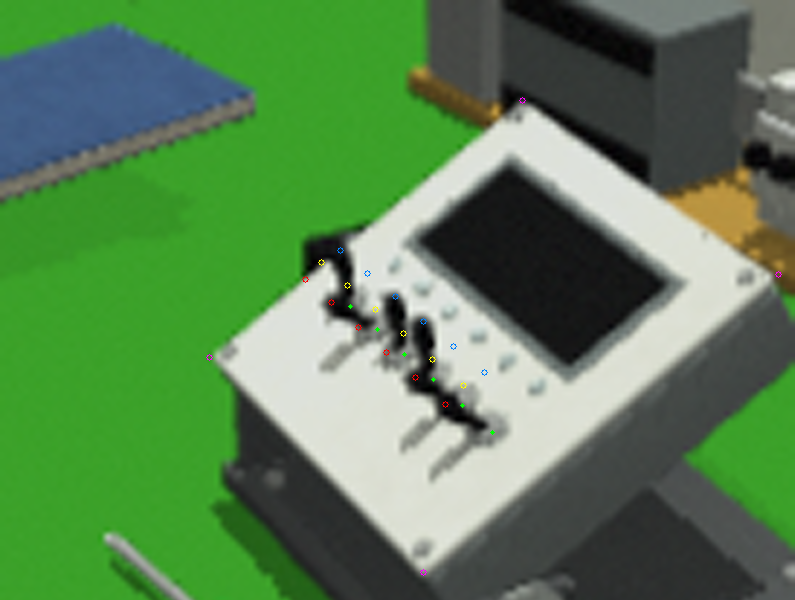

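View pics/ov16_top.png

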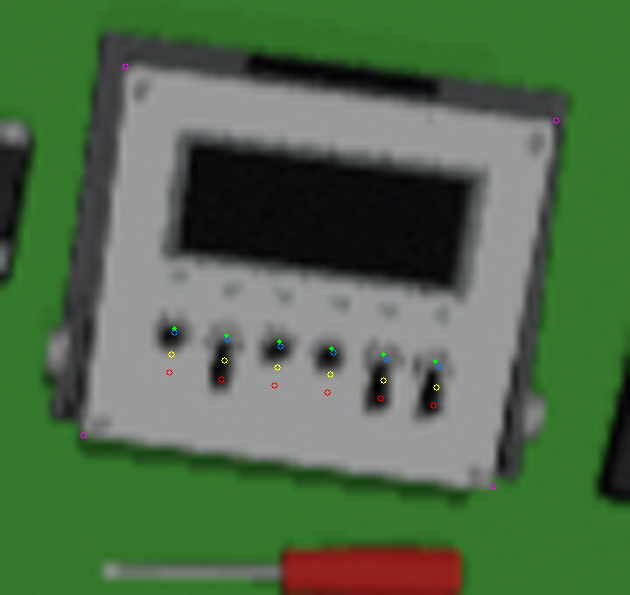

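View pics/m16_top.png

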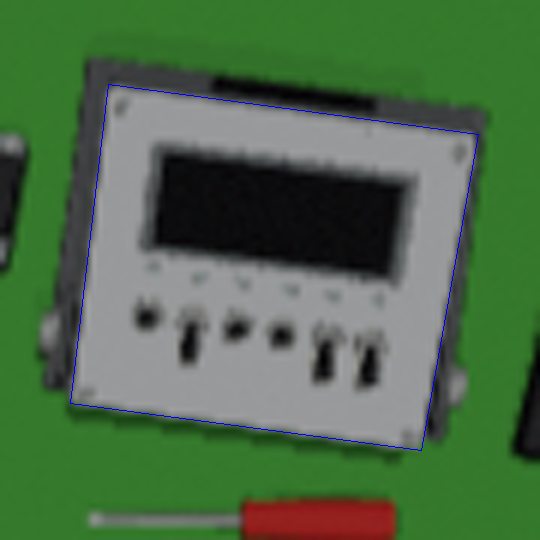

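All six levers read as asked: up marks at 1, 3 and 4, down marks at 2, 5 and 6. The panel measures 29.0° by both methods, because the first lever push leaned it slightly. I'll raise it gently by under 1° with the finger behind its top edge, where the stated force is about 10 N.

```bash
python3 - <<'E'
from st import *
from scipy.spatial.transform import Rotation as R
s=r.read_state(); M=R.from_quat(s['orientation']).as_matrix(); print(s['tcp_pos'],np.degrees(np.arctan2(M[:,2]@ex,-M[:,2][2])))
b=np.radians(8); a=np.sin(b)*ex+np.cos(b)*ez; pe=np.cos(b)*ex-np.sin(b)*ez
for d in(29.1,29.8):
    e=pt(np.radians(d),.17,0,.05); tc=e+.0772*a+.0125*pe; print(d,e.round(4),tc.round(4),(tc-s['tcp_pos']).round(4))
E
```

```text
[0.41067786 0.28623012 0.34591962] 5.013568771430984
29.1 [ 0.6171 -0.1049  0.1761] [ 0.6401 -0.108   0.2508] [ 0.2294 -0.3942 -0.0951]
29.8 [ 0.6156 -0.1047  0.1776] [ 0.6385 -0.1078  0.2523] [ 0.2278 -0.394  -0.0936]
```

Call:
jog_arm(offset=[[0.02,-0.03,0.02],[0.05,-0.06,0.03],[0.08,-0.1,0.03],[0.11,-0.14,0.03],[0.14,-0.18,0.03],[0.17,-0.22,0.03],[0.2,-0.26,0.03],[0.225,-0.3,0.03],[0.245,-0.34,0.03],[0.264,-0.38,0.03],[0.264,-0.394,0.02],[0.264,-0.394,0],[0.264,-0.394,0]], angular=[[0,0,0],[0,0,0],[0.03,0.2,0],[0.05,0.4,0],[0.08,0.6,0],[0.1,0.8,0],[0.13,1,0],[0.16,1.2,0],[0.18,1.4,0],[0.21,1.61,0],[0.21,1.61,0],[0.21,1.61,0],[0.21,1.61,0]], claw=[-1,-1,-1,-1,-1,-1,-1,-1,-1,-1,-1,-1,-1])

```text
time_s: 28.05
tcp_pos: [0.6726, -0.1068, 0.3431]
orientation: [0.749, 0.659, -0.039, -0.061]
ft_force: [0.2, 0.0, -0.7]
width: 0.0008
```

```bash
python3 q.py
```

```text
28.05 [ 0.6726 -0.1068  0.3431] tilt -8.24 side -1.21 jaw yaw err 0.38 [ 0.2   0.02 -0.67] [-0.25  0.84  0.83  1.25 -0.57  1.44  0.43]
tip s,y,n above face @30.0 [242.    7.5  38. ] @30.9 [243.3   7.5  34.2]
force on panel s,n: 0.2 0.7  y -0.0 lean moment -0.16
```

Call:
jog_arm(offset=[[0,0,-0.035],[0,0,-0.07],[0,0,-0.093],[-0.015,0.002,-0.093],[-0.026,0.003,-0.093],[-0.026,0.003,-0.093]], angular=[[0,0,0],[0,0,0],[0,0,0],[0,0,0],[0,0,0],[0,0,0]], claw=[-1,-1,-1,-1,-1,-1])

```text
time_s: 28.65
tcp_pos: [0.6475, -0.1021, 0.2538]
orientation: [0.748, 0.66, -0.038, -0.059]
ft_force: [-0.5, -0.1, 0.6]
width: 0.0005
```

```bash
python3 q.py; python3 -c "
from st import *
overlay(29.2,'ov17')"
```

```text
28.65 [ 0.6475 -0.1021  0.2538] tilt -7.94 side -1.16 jaw yaw err 0.58 [-0.47 -0.11  0.59] [-0.28  0.88  0.8   1.44 -0.62  1.23  0.5 ]
tip s,y,n above face @30.0 [175.6   8.8 -26.8] @30.9 [176.    8.8 -29.6]
force on panel s,n: 0.1 -0.7  y 0.2 lean moment 0.14
```

View pics/ov17_side.png

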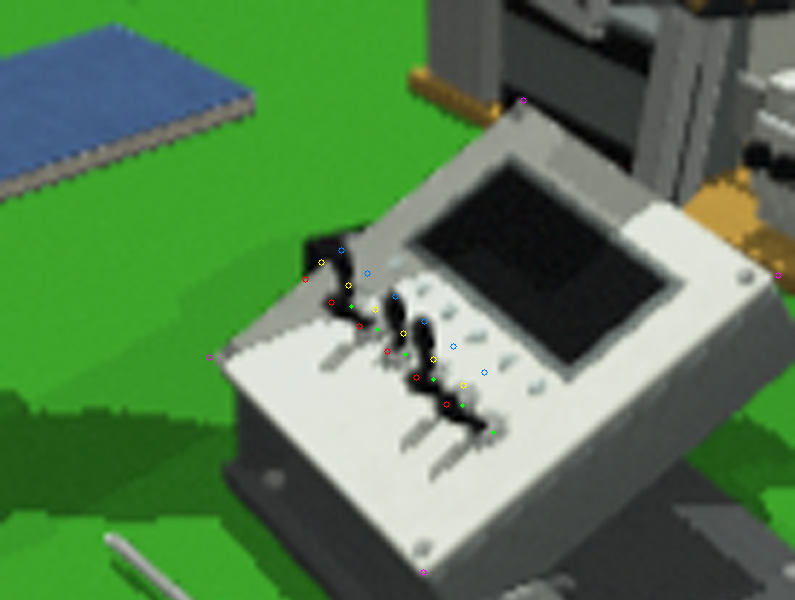

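Finger is behind the top edge and not yet touching. Pulling in slowly.

Call:
jog_arm(offset=[[-0.003,0.0004,0],[-0.006,0.0008,0],[-0.007,0.001,0],[-0.008,0.0011,0]], angular=[[0,0,0],[0,0,0],[0,0,0],[0,0,0]], claw=[-1,-1,-1,-1])

```text
time_s: 29.15
tcp_pos: [0.6446, -0.1021, 0.254]
orientation: [0.748, 0.661, -0.035, -0.054]
ft_force: [10.3, -0.6, -1.4]
width: 0.0007
```

```bash
python3 q.py
```

```text
29.15 [ 0.6446 -0.1021  0.254 ] tilt -7.3 side -1.05 jaw yaw err 0.64 [10.29 -0.64 -1.37] [-0.28  0.87  0.8   1.46 -0.62  1.21  0.51]
tip s,y,n above face @30.0 [174.1   8.3 -25.9] @30.9 [174.4   8.3 -28.6]
force on panel s,n: -8.3 6.3  y -0.7 lean moment -1.46
```

Call:
jog_arm(offset=[[-0.0007,0.0001,0.0002],[-0.0014,0.0002,0.0004],[-0.0014,0.0002,0.0004]], angular=[[0,0,0],[0,0,0],[0,0,0]], claw=[-1,-1,-1])

```text
time_s: 29.45
tcp_pos: [0.6439, -0.102, 0.2547]
orientation: [0.748, 0.661, -0.034, -0.053]
ft_force: [10.8, -0.9, 0.2]
width: 0.0004
```

```bash
python3 q.py; python3 - <<'E'
from st import *
c,K,T=sidec("s18"); print(tilt_side(c,K,T))
E
```

```text
29.45 [ 0.6439 -0.102   0.2547] tilt -7.19 side -1.03 jaw yaw err 0.66 [10.84 -0.9   0.21] [-0.28  0.87  0.8   1.47 -0.62  1.21  0.51]
tip s,y,n above face @30.0 [174.    8.2 -25.1] @30.9 [174.3   8.2 -27.8]
force on panel s,n: -9.6 5.2  y -0.5 lean moment -1.31
(np.float64(29.19260984128931), array([0.2, 0.5, 0.1, 0.7, 0.6, 0.4, 0.5, 0. ]))
```

Call:
jog_arm(offset=[[-0.0007,0.0001,0.0002],[-0.0014,0.0002,0.0004],[-0.0014,0.0002,0.0004]], angular=[[0,0,0],[0,0,0],[0,0,0]], claw=[-1,-1,-1])

```text
time_s: 29.8
tcp_pos: [0.6431, -0.1018, 0.2554]
orientation: [0.747, 0.661, -0.034, -0.053]
ft_force: [12.1, -1.7, 0.2]
width: 0.0004
```

```bash
python3 q.py; python3 - <<'E'
from st import *
c,K,T=sidec("s19"); print(tilt_side(c,K,T))
E
```

```text
29.8 [ 0.6431 -0.1018  0.2554] tilt -7.1 side -1.02 jaw yaw err 0.67 [12.08 -1.7   0.22] [-0.29  0.87  0.81  1.47 -0.62  1.21  0.51]
tip s,y,n above face @30.0 [173.8   8.3 -24.1] @30.9 [174.1   8.3 -26.9]
force on panel s,n: -10.7 5.8  y 0.1 lean moment -1.49
(np.float64(29.51359711555998), array([0.3, 0.6, 0.1, 0.8, 0.2, 0.2, 0.2, 0. ]))
```

Call:
jog_arm(offset=[[-0.0007,0.0001,0.0002],[-0.0013,0.0002,0.0004],[-0.0013,0.0002,0.0004]], angular=[[0,0,0],[0,0,0],[0,0,0]], claw=[-1,-1,-1])

```text
time_s: 30.15
tcp_pos: [0.6423, -0.1017, 0.2562]
orientation: [0.747, 0.661, -0.033, -0.052]
ft_force: [13.2, -0.8, 1.1]
width: 0.0003
```

```bash
python3 q.py; python3 - <<'E'
from st import *
c,K,T=sidec("s20"); print(tilt_side(c,K,T))
E
```

```text
30.15 [ 0.6423 -0.1017  0.2562] tilt -7.02 side -1.02 jaw yaw err 0.68 [13.22 -0.83  1.12] [-0.29  0.86  0.81  1.47 -0.62  1.21  0.51]
tip s,y,n above face @30.0 [173.5   8.3 -23.2] @30.9 [173.9   8.3 -25.9]
force on panel s,n: -12.0 5.5  y -0.9 lean moment -1.49
(np.float64(29.784017589722296), array([0.1, 0.3, 0. , 0.7, 0.2, 0.1, 0.3, 0.3]))
```

Measured 29.8°. I'll back off, lift clear and do the final check.

Call:
jog_arm(offset=[[0.01,-0.001,0],[0.025,-0.003,0],[0.03,-0.004,0.03],[0.03,-0.004,0.07],[0.03,-0.004,0.11],[0.01,0.04,0.13],[-0.02,0.09,0.13],[-0.05,0.14,0.13],[-0.08,0.19,0.13],[-0.11,0.24,0.13],[-0.14,0.29,0.13],[-0.17,0.34,0.13],[-0.2,0.39,0.12],[-0.22,0.4,0.12],[-0.22,0.4,0.12]], angular=[[0,0,0],[0,0,0],[0,0,0],[0,0,0],[0,0,0],[0,0,0],[0,0,0],[0,0,0],[0,0,0],[0,0,0],[0,0,0],[0,0,0],[0,0,0],[0,0,0],[0,0,0]], claw=[-1,-1,-1,-1,-1,-1,-1,-1,-1,-1,-1,-1,-1,-1,-1])

```text
time_s: 31.7
tcp_pos: [0.4133, 0.3019, 0.3735]
orientation: [0.746, 0.662, -0.039, -0.06]
ft_force: [1.0, 0.3, -0.0]
width: 0.0008
```

```bash
python3 meas.py m21; python3 - <<'E'
from st import *
c,K,T=sidec("s21"); print(tilt_side(c,K,T)); overlay(29.8,"ov21"); s=r.read_state();print(s['tcp_pos'],s['time_s'],s['ft_force'])
cv2.imwrite("pics/top21.png",cam("top")[0])
E
```

```text
[[368.4, 202.1], [307.4, 254.1], [270.2, 215.8], [324.1, 171.4]] [[334.1, 167.4], [324.6, 219.8], [266.2, 211.9], [272.4, 159.1]]
[ 0.6288 -0.0055  0.178 ] [0.0005 0.0005]
[ 0.6013 -0.2047  0.1769] [0.0005 0.0005]
[ 0.4381 -0.1813  0.081 ] [0.0012 0.0012]
[0.465  0.0168 0.0845] [0.0001 0.0001]
lens [np.float64(0.201), np.float64(0.1907), np.float64(0.2), np.float64(0.19)]
yaw -7.8 tilt 29.83 hinge [ 0.4935 -0.0882  0.0494] yslope deg 0.67
(np.float64(29.898940450749187), array([0.2, 0.5, 0. , 0.7, 0.1, 0.1, 0. , 0.4]))
[0.41676346 0.29783547 0.37431966] 31.95 [ 0.98701686 -0.50374816  0.21480699]
```

View pics/ov21_side.png

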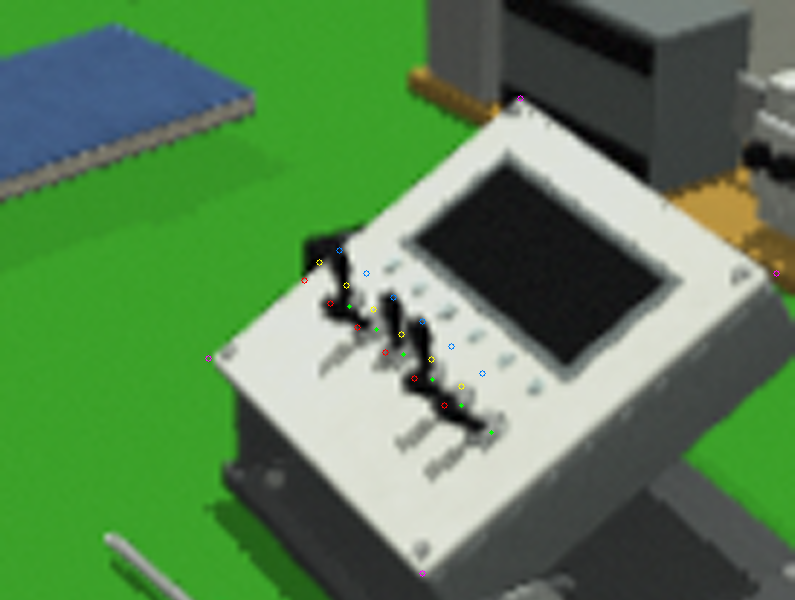

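View pics/top21.png

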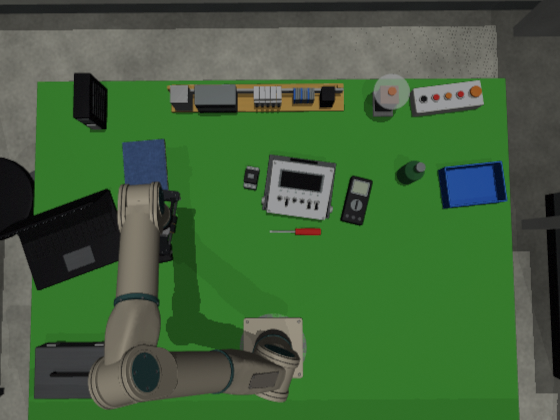

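The panel reads 29.8–29.9° by both methods. Lever tips lie on the up (1, 3, 4) and down (2, 5, 6) marks. In the top view the driver (295,232), meter (357,200), contactor (251,177) and bottle are where they were, and the arm is clear. Handing in.

```bash
python3 -c "
from station import r
print(r.finish_job())"
```

```text
the job is handed in; nothing more can be done
None
```

I leaned the console's panel back to 30° and set the six levers to up, down, up, up, down, down, then handed the job in at about 32 s.

- **Panel:** it was left at about 51.5° and now holds by itself at 29.8° (from both cameras) or 29.9° (side camera alone). That measurement is good to roughly half a degree.
- **Slip on the first lever:** I reached about 29.7–30° before starting on the levers. The first push on lever 1 rubbed harder than intended (about 10 N) and leaned the panel to about 29°. After the levers were set I raised it again from behind its top edge, with about 13 N against the stated 10 N, so the last panel adjustment came after the levers.
- **Levers:** each was pressed until the force rose with no further movement, about 5–7 N at its stop. Lever 2 turned out to be only part-way down at the start. In the last pictures the visible lever ends lie on the up or down marks as set.
- **Other things on the bench:** the screwdriver, meter, contactor and bottle look unmoved in the last top view. The arm partly hid the notebook and hid the mouse there, though it never went low near them. The gripper was clear of everything at hand-in.

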